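# Lock the outer guide of the label unwinder on its spindle

## Robot

A 7-joint arm with a two-finger parallel gripper is mounted at the origin on the work surface. World frame = base frame: x ahead of the robot, y to its left, z up, the work surface at z = 0. Lengths are in mm, angles in rad, forces in N, time in s.
With the tool pointing down it reaches from about 350 to 900 mm from the base axis. Payload 8.1 kg.
Tool frame: the origin (TCP) lies midway between the tips of the shut fingers; the grasp point (between the pads) lies 19 mm behind it (manip.grip_depth is the distance from the TCP to the grasp point, in mm); z points along the fingers, y is the direction in which the jaws open and shut (so a half turn about z gives the same grasp; the last joint's range is limited). The gripper opens to 92 mm and grips with 3 to 60 N. Pads are 19 mm wide; open, the fingers measure 130 mm over their backs; the gripper's body (75 mm by 190 mm) begins 47 mm behind the grasp point.
Start: joints at [-1.254, 0.434, 0.025, 1.573, -0.012, 1.134, -0.075], TCP at [254.764, 570.734, 226.742] pointing down, gripper open.
Joint ranges: [-2.62, 2.62], [-0.44, 2.09], [-1.27, 1.32], [0.08, 2.57], [-1.32, 4.46], [0.12, 2], [-2.74, 2.74]. Speed limits (rad/s): [2.22, 2.22, 3.01, 3.01, 3.14, 3.14, 3.14].

## Interface

Orientations are given as [roll, pitch, yaw] about the fixed x, y, z axes, in that order (R = Rz(yaw) Ry(pitch) Rx(roll)).
In Python, from bench import sensors, cams, manip, nets gives the robot as it stands.
- The arm moves only by the shell command python3 -m jog 'ROWS' [OPENING] [FORCE]. ROWS is a JSON object of lists of equal length, an entry for each row: "travel": the shift along the world's x, y, z in mm, a list of three; "spin": the turn about the world's z in degrees. In form: {"travel": [[dx, dy, dz], ...], "spin": [spin, ...]}. A call has exactly 10 rows; each row is the pose to reach, as a shift and turn from the pose commanded when the call began; what a row does not reach only later rows make up. A row lasts 1/12 s, in which the tool goes at most 41.7 mm and 7.16 degrees, less where a joint would pass 70% of its speed; a pose out of reach is approached as far as the arm can. A call with a gripper value outside its range is refused whole. OPENING is the closure, from -1 (fully open) to 1 (shut), set as the call begins (- or left out, the last holds). The fingers move at their own pace and stop on an object; FORCE is the grip in N (left out, the last holds). Time passes only in rows, so rows that repeat a pose let the fingers close, or fill a call up. It gives the time, the measured TCP pose, the force and the opening at its end, in the units of the state.
- sensors.sense(): the state, without advancing time (a new reading comes with each control period).
- cams.snapshot(name): name is "side" or "top" or "wrist"; returns a dict with "img" (384x512x3 uint8, blue, green, red), "vfov" (degrees; the focal length in pixels is half the picture's height over the tangent of half this angle, whatever the lens; pixels are square), "cx", "cy" (the principal point, pixels), "dist_coeffs" ([k1, k2, p1, p2, k3] as OpenCV has them; the pictures are not rectified), "pose" (4x4, takes a point from camera to world coordinates). Camera axes: x right, y down, z forward; pixel columns grow to the right and rows downward; lengths in mm; the calibration is good to about 2 mm. A picture is of the moment at which its call begins. There is no depth.
- manip.sign_off(): hands the job in, once; it reports no verdict.
Trained networks look in a picture, given as the dict that the camera call returned (one of the last four; its "shot" number tells which), for a name from the list of things; names that differ only in an ending like _2 or _b are one class to them, and where a whole thing is asked for, a point or a joint stands for the part that bears it (a point fixed in the world has none). Each returns a list of dicts, best first, with "confidence" (0 to 1); they miss things now and then, are a little off and sometimes report something else, mostly with a low value. They report only what shows in the picture. A call takes as long as a camera call. They do not tell look-alikes from the thing itself.
- nets.recognise(picture, name): "position" ([column, row] in pixels, amid what is visible of it).
- nets.tip_of(picture, name): "position" ([column, row] in pixels: a listed point, or the origin of a listed thing).
The state is a dict: "t": time; "q": joint angles; "joint_velocities": joint speeds; "effort": joint torques, N m; "position": TCP position; "ee_rot": TCP orientation; "ft_force": force on the tool from outside, world axes, zero at the start; "wrist_torque": the same for the moment, N m; "finger_gap": opening from 0.0 (shut) to 1.0 (fully open).
Only numpy, scipy, OpenCV 4.12 (cv2) and the standard library are available. Lean on these libraries where they do the work, as an engineer would, in place of code of your own. Each camera call takes 0.05 s, during which the arm holds its last target.

## Task

A new roll of date labels is on the spindle of the label unwinder, but the outer guide that keeps it in place is still loose. Slide the guide along the spindle up against the roll, turn it so that its wing screw points straight up, square over the flat along the top of the spindle, and then tighten the wing screw clockwise until it stops. Let go, and leave the other things on the table where they are.

Things in the scene. Friction and masses are not known exactly. Their poses are not given: they have to be found in the camera images.
- stand: Label unwinder, bolted to the table: grey base plate 130 x 210 x 10 mm, an upright plate at one end and a level steel spindle 24 mm in diameter, 172 mm long, with a flat 10.5 mm wide, 1.2 mm deep along its whole top. Origin under the middle of the base plate; z up, y along the spindle towards the upright, -x the side towards the robot.
- spindle_axis (a point): Point on the spindle's axis, 115 mm above the table, in the plane of the label roll's free end face. Axes as the unwinder's: y along the spindle towards the upright, z up. The roll, 84 mm in diameter, fills y = 0 to +60 mm; the spindle's free end is at y = -105 mm.
- guide_centre (a point): Centre of the roll side of the guide, on the spindle's axis: an aluminium disc 60 mm in diameter, 4 mm thick, then a collar 40 mm in diameter, 36 mm long, reaching to 40 mm away from the roll. The wing screw stands out of the collar, its axis 24 mm from the roll side. y along the spindle towards the roll.
- wing_grip (a point): Centre of the wings of the wing screw, 60.5 mm from the spindle's axis (0.64 mm nearer per rad of tightening): two flat steel wings in one plane, 46 mm across, 9 mm thick, reaching 10 mm above and below here, on an 8 mm shank. Axes turn with the screw: z outwards along the shank, away from the spindle; y square to the wings' flat faces; x along the wings.
- guide_slide (a joint): Gap between guide and roll in m: 0 = against the roll, 0.055 = farthest out. The guide slides along the spindle; about 1.2 N of friction, it stays where it is left.
- guide_turn (a joint): Turn of the guide about the spindle in rad: 0 = wing screw straight up over the flat; positive = screw leaning to the unwinder's -x side, towards the robot. About 0.05 N m of friction; it stays where it is left. The wings can serve as the handle for turning and sliding the guide.
- screw (a joint): Turn of the wing screw in rad, growing as it is tightened (clockwise seen from outside, looking at the spindle): over the flat its point meets the spindle at about 2.5 and it stops dead at 2.9, tight; away from the flat it meets the round of the spindle much earlier. About 0.08 N m of friction before that; it stays where it is left.
- spare_roll: Bystander: a spare roll of labels standing on its end, 84 mm across, 60 mm high; origin at the centre of its underside.
- empty_core: Bystander: an empty brown cardboard core standing on its end, 31 mm across, 60 mm high; origin at the centre of its underside.
- marker: Bystander: a marker pen lying on the table, 136 mm long, 17 mm thick; origin on the table under its middle, x along the pen towards its cap.
- jar: Bystander: a glass jar with a screw lid, 66 mm across, 95 mm high; origin at the centre of its underside.
- tin: Bystander: a food tin, 74 mm across, 110 mm high; origin at the centre of its underside.
- sauce_bottle: Bystander: a dark sauce bottle, 64 mm across, 240 mm high; origin at the centre of its underside.
- scoop: Bystander: a steel flour scoop lying on the table, 160 mm long, 52 mm wide, 34 mm high; origin on the table at the root of its handle, x towards the mouth.
There are look-alikes about, which are no part of the job. What is shaped like the stand but blue is not meant.

How it is judged:
By the outcome, as a careful person would: the job done as asked, in the order asked, and still so for the second after the job is handed in, with the robot touching nothing.
It also fails if it takes over 51 s, if anything falls off the work surface, if the arm or the gripper's body presses on something with over 40 N, if the wrist force passes 120 N, or if a joint passes its speed limit or range.

## Working session

There is one attempt and no reset: what is moved stays moved. The work goes in short steps, Python scripts to look and compute and a shell command to move; the robot and the scene stay as the last step left them, time stands still between calls to the robot, and variables do not carry over. Pictures are saved under pics/ and viewed, and the job is handed in when it is done.

```bash
ls; mkdir -p pics
python3 - <<'E'
from bench import sensors,cams,manip,nets
import cv2
s=sensors.sense();print(s)
for n in["side","top","wrist"]:
    p=cams.snapshot(n);cv2.imwrite(f"pics/{n}0.png",p["img"]);print(n,p["vfov"],p["cx"],p["cy"],p["dist_coeffs"],p["pose"])
    for k in["stand","spindle_axis","guide_centre","wing_grip"]:
        print(k,[(q["position"],q["confidence"]) for q in nets.tip_of(p,k)][:4])
E
```

```text
pics
{'t': 0.0, 'q': array([-1.25356781,  0.43525874,  0.02497396,  1.57409381, -0.01161286,
        1.13399373, -0.07509419]), 'joint_velocities': array([ 5.41483157e-04, -6.17341817e-04, -6.59736720e-04, -6.24830673e-05,
       -3.29721863e-04, -1.71530016e-04,  1.05591291e-03]), 'effort': array([ 6.50069087e-04, -6.67854667e+01,  9.85529982e-01, -3.14467943e+01,
       -6.03740662e-02,  4.27771476e-02,  2.06618838e-04]), 'position': array([254.59298356, 570.23541624, 225.92403701]), 'ee_rot': array([-3.13998988e+00,  1.35311953e-04,  2.72169394e+00]), 'ft_force': array([ 1.38457056,  0.54940569, -0.05602201]), 'wrist_torque': array([ 0.01833936,  0.01208465, -0.00185618]), 'finger_gap': 0.9997649701142112}
side 53.43599315302891 253.84300502747584 181.36798469169048 [-0.10194091  0.          0.          0.          0.        ] [[ 9.13731752e-01 -2.26998677e-01  3.36995380e-01  6.10144847e+01]
 [-4.06303756e-01 -5.17394058e-01  7.53140523e-01 -8.39965973e+02]
 [ 3.39750506e-03 -8.25090898e-01 -5.64989794e-01  7.72351922e+02]
 [ 0.00000000e+00  0.00000000e+00  0.00000000e+00  1.0000
[... 851 characters left out ...]
.5, 262.4], 0.73), ([340.6, 259.3], 0.65), ([166.7, 192.0], 0.22)]
guide_centre [([340.5, 260.8], 0.63), ([147.1, 259.0], 0.53)]
wing_grip [([148.6, 263.7], 0.58), ([350.3, 270.3], 0.54), ([269.0, 162.4], 0.49)]
wrist 62.912679270263816 255.88875043088612 185.659158103874 [-0.01978603  0.          0.          0.          0.        ] [[ 4.07455281e-01  8.81213320e-01  2.39673276e-01  1.90890102e+02]
 [ 9.13224292e-01 -3.93534120e-01 -1.05604396e-01  5.99325176e+02]
 [ 1.25961172e-03  2.61904526e-01 -9.65092966e-01  3.85051571e+02]
 [ 0.00000000e+00  0.00000000e+00  0.00000000e+00  1.00000000e+00]]
stand [([43.1, 175.7], 0.77)]
spindle_axis [([224.1, 283.6], 0.17)]
guide_centre []
wing_grip []
```

Run:
```python
import cv2
for n,(x0,y0,w,h) in {"side":(90,90,270,260),"top":(90,100,320,240)}.items():
    i=cv2.imread(f"pics/{n}0.png");cv2.imwrite(f"pics/{n}0z.png",cv2.resize(i[y0:y0+h,x0:x0+w],None,fx=2.3,fy=2.3,interpolation=cv2.INTER_CUBIC))
```

```text
(no output)
```

View pics/side0.png

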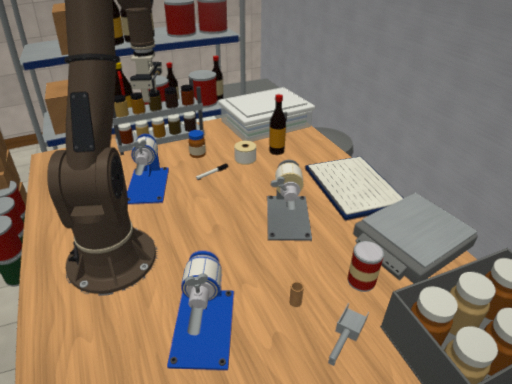

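View pics/top0.png

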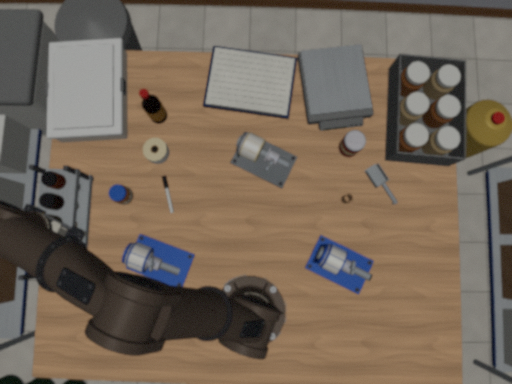

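```bash
sleep 1
```

```text
(no output)
```

View pics/side0z.png

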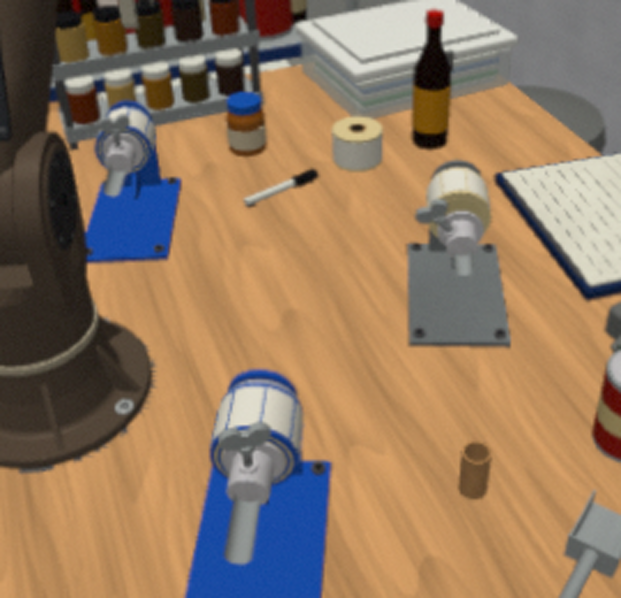

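View pics/top0z.png

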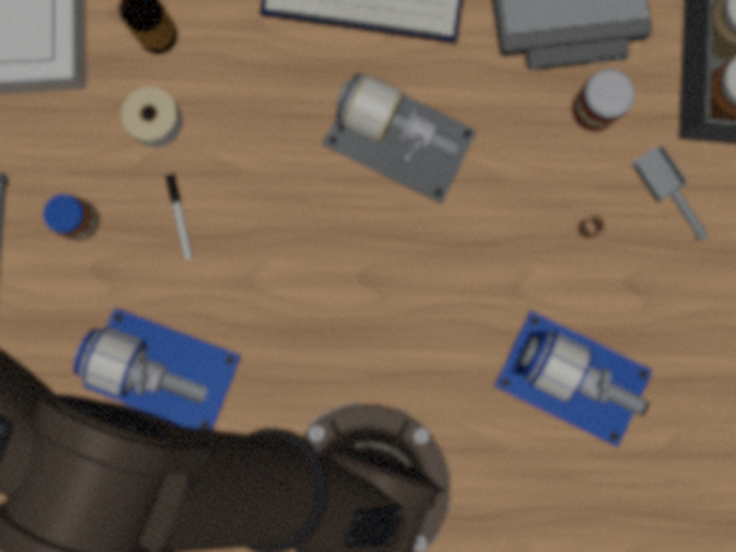

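View pics/wrist0.png

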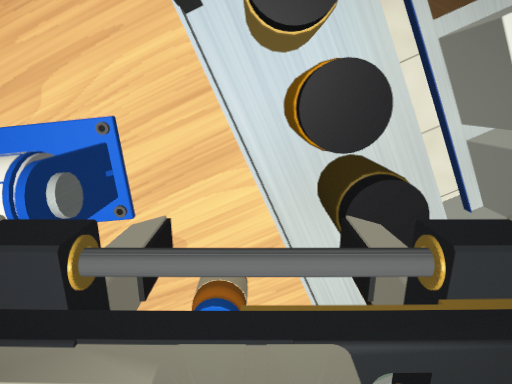

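Candidates: the grey stand at top (262,156) / side (288,217), and blue look-alikes at top (341,264) and (161,264), side (202,327) and (145,187). The grey one is the target. Its roll is at the upper left, with the spindle pointing lower right in the top view. The wing leans toward the robot (side about 277,182).

```bash
cat > h.py <<'E'
import numpy as np,cv2
from scipy.optimize import least_squares
def K(p):
    f=p["img"].shape[0]/2/np.tan(np.radians(p["vfov"])/2)
    return np.array([[f,0,p["cx"]],[0,f,p["cy"]],[0,0,1.]])
def proj(p,X):
    T=np.linalg.inv(np.array(p["pose"]));X=np.atleast_2d(np.array(X,float))
    return cv2.projectPoints(X,cv2.Rodrigues(T[:3,:3])[0],T[:3,3],K(p),np.array(p["dist_coeffs"],float))[0][:,0]
def ray(p,uv):
    n=cv2.undistortPoints(np.array([[uv]],float),K(p),np.array(p["dist_coeffs"],float))[0,0]
    P=np.array(p["pose"]);return P[:3,3],P[:3,:3]@np.array([n[0],n[1],1.])
def onz(p,uv,z):
    o,d=ray(p,uv);return o+d*(z-o[2])/d[2]
def tri(obs):
    A=np.zeros((3,3));b=np.zeros(3)
    for p,uv in obs:
        o,d=ray(p,uv);d=d/np.linalg.norm(d);M=np.eye(3)-np.outer(d,d);A+=M;b+=M@o
    return np.linalg.solve(A,b)
E
python3 - <<'E'
from h import *
from bench import cams,nets
import cv2
S=cams.snapshot("side");T=cams.snapshot("top")
print("stand z0",onz(T,(262.7,155.7),0),onz(S,(288,217.2),0))
print("axis z115",onz(T,(258.1,149.6),115),onz(S,(287.8,182.5),115))
print("guide z115",onz(S,(291.7,190.2),115))
print("wing tri",tri([(T,(269,162.4)),(S,(277.1,181.1))]))
# grey plate mask in top
i=T["img"].astype(int);
hsv=cv2.cvtColor(T["img"],cv2.COLOR_BGR2HSV)
m=((hsv[...,1]<60)&(hsv[...,2]<150)).astype(np.uint8)
c=m.copy();c[:125]=0;c[195:]=0;c[:,:225]=0;c[:,305:]=0
cn=max(cv2.findContours(c,0,2)[0],key=cv2.contourArea);print(cv2.minAreaRect(cn))
for n,p,(x0,y0,w,h) in[("side",S,(255,150,75,95)),("top",T,(222,122,85,75))]:
    cv2.imwrite(f"pics/{n}1z.png",cv2.resize(p["img"][y0:y0+h,x0:x0+w],None,fx=6.2,fy=6.2,interpolation=cv2.INTER_CUBIC))
E
```

```text
stand z0 [551.53314411 -31.62374143   0.        ] [539.0973301  -36.72978528   0.        ]
axis z115 [547.53420328 -12.7134282  115.        ] [545.19031234 -10.76180746 115.        ]
guide z115 [536.77864569 -50.86205594 115.        ]
wing tri [492.44794842 -47.36143275 158.427191  ]
((262.18060302734375, 158.1309356689453), (61.174293518066406, 36.196224212646484), 26.075355529785156)
```

```bash
sleep 2
```

```text
(no output)
```

View pics/side1z.png

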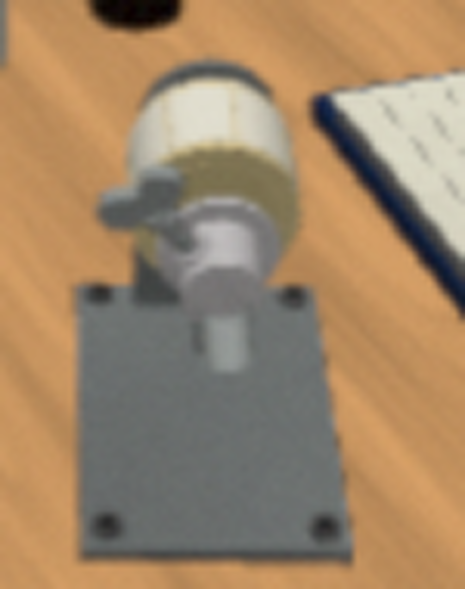

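View pics/top1z.png

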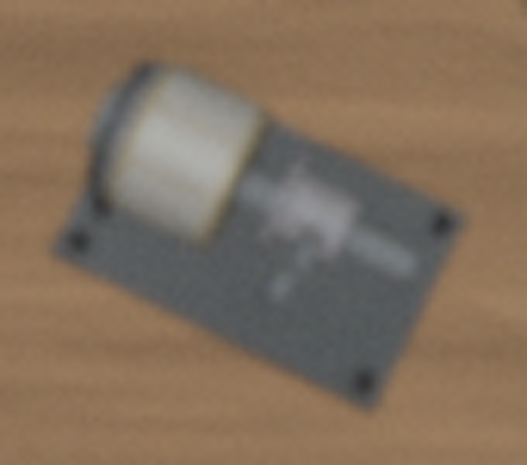

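```bash
python3 -m jog '{"travel":[[0,0,30],[0,0,65],[12,-30,75],[26,-65,75],[40,-103,75],[54,-140,75],[68,-177,75],[82,-214,75],[96,-250,75],[110,-287,75]],"spin":[0,0,0,0,0,0,0,0,0,0]}' -1 10 && python3 -m jog '{"travel":[[14,-37,0],[28,-74,0],[42,-111,0],[56,-148,0],[70,-185,0],[84,-222,0],[98,-258,0],[110,-290,0],[120,-312,0],[128,-330,0]],"spin":[0,0,0,0,0,0,0,0,0,0]}'
python3 - <<'E'
from bench import sensors,cams,nets
from h import *
s=sensors.sense();print(s["q"],s["position"],s["ee_rot"])
p=cams.snapshot("wrist");cv2.imwrite("pics/w1.png",p["img"])
for k in["spindle_axis","guide_centre","wing_grip"]:
    print(k,[(q["position"],q["confidence"]) for q in nets.tip_of(p,k)][:4])
E
```

```text
t: 1.68
position: [365.1, 282.0, 302.0]
ee_rot: [3.141, 0.0, 2.722]
ft_force: [0.7, 0.4, -0.1]
finger_gap: 0.999
t: 2.52
position: [493.2, -49.0, 302.1]
ee_rot: [3.142, 0.001, 2.719]
ft_force: [0.0, 1.0, -0.2]
finger_gap: 1.002
[-0.43041481  0.15931221  0.49670931  1.79346769 -0.08063606  1.20796686
  1.23796144] [493.23086988 -48.99565784 302.05420471] [3.14154589e+00 9.52959114e-04 2.71917874e+00]
spindle_axis [([295.4, 194.5], 0.63)]
guide_centre [([275.8, 190.4], 0.95)]
wing_grip [([254.7, 168.9], 0.88)]
```

View pics/w1.png

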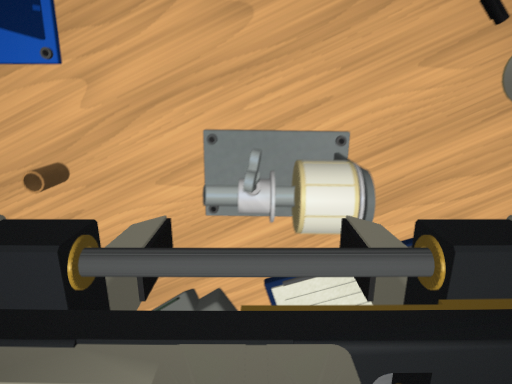

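Run:
```python
import cv2
i=cv2.imread("pics/w1.png")[120:245,190:385];cv2.imwrite("pics/w1z.png",cv2.resize(i,None,fx=4,fy=4,interpolation=cv2.INTER_CUBIC))
```

```text
(no output)
```

View pics/w1z.png

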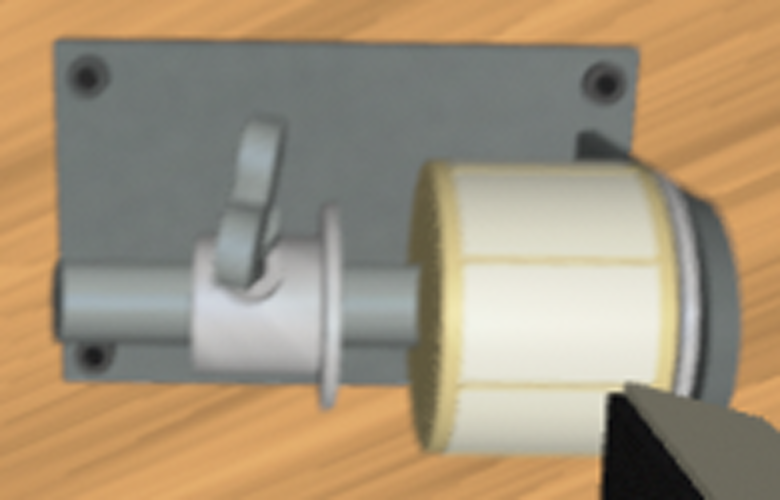

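```bash
cat > fit.py <<'E'
from bench import sensors,cams,nets
from h import *
W=cams.snapshot("wrist");S=cams.snapshot("side");T=cams.snapshot("top")
c=lambda x,y,sx,sy,k:(sx+x/k,sy+y/k)
obs=[(W,(-65,-105,10),(203.75,130)),(W,(-65,105,10),(349.25,131.75)),(W,(65,-105,10),(205.75,215)),
(S,(-65,-105,10),c(82,550,255,150,6.2)),(S,(65,-105,10),c(348,553,255,150,6.2)),(S,(65,105,10),None),
(T,(65,-105,10),c(467,214,222,122,6.2)),(T,(-65,-105,10),c(372,408,222,122,6.2)),(T,(-65,105,10),c(55,247,222,122,6.2)),
(S,(-65,105,10),c(78,287,255,150,6.2)),(S,(65,105,10),c(312,288,255,150,6.2))]
obs=[o for o in obs if o[2] is not None]
def R(a):return np.array([[np.cos(a),-np.sin(a),0],[np.sin(a),np.cos(a),0],[0,0,1]])
def world(v,P):return R(v[2])@np.array(P,float)+np.array([v[0],v[1],0])
def res(v,o=obs):return np.concatenate([(proj(p,world(v,P))[0]-uv)*(1 if p is S or p is W else 2.) for p,P,uv in o])
if __name__=="__main__":
    for name,o in[("all",obs),("W",[q for q in obs if q[0] is W]),("S",[q for q in obs if q[0] is S]),("T",[q for q in obs if q[0] is T])]:
        r=least_squares(res,[545,-35,-0.45],args=(o,));print(name,r.x[:2],np.degrees(r.x[2]),np.round(r.fun,1))
        if name=="all":v=r.x
    # spindle end top/left in wrist, on axis
    ue=c(58,303.5,190,120,4)
    # solve in stand frame for points at z115, x free
    def inst(p,uv,z): return R(v[2]).T@(onz(p,uv,z)-np.array([v[0],v[1],0]))
    print("spindle end",inst(W,ue,115), "silh mid near roll",inst(W,c(390,303.5,190,120,4),115))
    print("roll face",inst(W,c(413,303,190,120,4),115),"collar out",inst(W,c(193,303,190,120,4),115),"disc (x edges) ",inst(W,c(341,303,190,120,4),115))
    print("disc near edge",inst(W,c(331,205,190,120,4),115),inst(W,c(331,408,190,120,4),115))
    # wing: net + top + side
    for n,ob in[("WST",[(W,(254.7,168.9)),(T,(269,162.4)),(S,(277.1,181.1))]),("WS",[(W,(254.7,168.9)),(S,(277.1,181.1))])]:
        w=tri(ob);print(n,w,R(v[2]).T@(w-np.array([v[0],v[1],0])))
    for end in[(262,125),(238,282)]:
        for z in(140,160,180):print(end,z,inst(W,c(*end,190,120,4),z))
E
python3 fit.py
```

```text
all [537.45498042 -35.70411619] -25.179552829103578 [-1.8 -0.4  0.3  0.7 -1.6  0.8 -1.1 -1.5  0.5 -1.4  0.9 -0.8 -0.1  0.1
 -2.2  0.1 -0.9 -1.7 -0.1 -1.3]
W [537.59697356 -34.03485692] -24.88745269527751 [-0.9 -0.4  1.3 -0.1 -0.4  0.8]
S [535.43583925 -42.16776026] -25.258699004387932 [-0.8  0.1  1.   0.2 -0.6 -0.5  0.4 -0.1]
T [537.19607747 -36.75404598] -25.450203071846804 [ 1.5 -0.4  0.2  0.4 -1.7 -0.1]
spindle end [  0.76203237 -86.45611592 115.        ] silh mid near roll [ -0.98956347   8.93701801 115.        ]
roll face [ -1.25983131  15.5428556  115.        ] collar out [-1.04572437e-01 -4.76616181e+01  1.15000000e+02] disc (x edges)  [ -0.88319459  -5.15183363 115.        ]
disc near edge [-29.63042799  -8.96924671 115.        ] [ 31.43298191  -6.96174595 115.        ]
WST [491.02327839 -46.40636245 157.71073669] [-37.4663739  -29.43997037 157.71073669]
WS [488.64878006 -45.15186652 157.01848142] [-40.14897816 -29.31492339 157.01848142]
(262, 125) 140 [-55.83166934 -28.86870072 140.        ]
(262, 125) 160 [-58.96505924 -28.9298687  160.        ]
(262, 125) 180 [-62.09844915 -28.99103669 180.        ]
(238, 282) 140 [-13.81657091 -34.46119976 140.        ]
(238, 282) 160 [-19.57570546 -34.17286304 160.        ]
(238, 282) 180 [-25.33484001 -33.88452633 180.        ]
```

Measured the stand at about (537.5, −35.5) with yaw −25.1°. The gap is about 24 mm and the lean about 0.74 rad, with the wings nearly square to the spindle, so jaws opening along the spindle can hold them. I'll flip the tool by about 174° so that the last joint has room for the whole tightening.

```bash
python3 -m jog '{"travel":[[0,0,0],[0,0,0],[0,0,0],[0,0,0],[0,0,0],[0,0,0],[0,0,0],[0,0,0],[0,0,0],[0,0,0]],"spin":[7,14,21,28,35,42,49,56,63,70]}' 0.1 10 && python3 -m jog '{"travel":[[0,0,0],[0,0,0],[0,0,0],[0,0,0],[0,0,0],[0,0,0],[0,0,0],[0,0,0],[0,0,0],[0,0,0]],"spin":[7,14,21,28,35,42,49,56,63,70]}' && python3 -m jog '{"travel":[[0,0,-5],[0,0,-15],[-1,1,-30],[-2,2,-45],[-3,3,-60],[-3,3,-75],[-3,3,-90],[-3,3,-90],[-3,3,-90],[-3,3,-90]],"spin":[7,14,21,28,34,34,34,34,34,34]}'
python3 - <<'E'
from bench import sensors,cams,nets
from h import *
s=sensors.sense();print(s["q"],s["position"],s["ee_rot"],s["finger_gap"])
for n in("wrist","side"):
    p=cams.snapshot(n);cv2.imwrite(f"pics/{n}2.png",p["img"])
    print([(q["position"],q["confidence"]) for q in nets.tip_of(p,"wing_grip")][:4],proj(p,[490,-46,157.5]))
i=p["img"][120:250,220:350];cv2.imwrite("pics/side2z.png",cv2.resize(i,None,fx=4.5,fy=4.5,interpolation=cv2.INTER_CUBIC))
E
```

```text
t: 3.7
position: [492.5, -45.0, 301.8]
ee_rot: [3.141, 0.0, -2.332]
ft_force: [0.2, 0.0, -0.1]
finger_gap: 0.45
t: 4.53
position: [491.0, -44.1, 296.6]
ee_rot: [3.108, -0.022, -1.663]
ft_force: [1.2, 0.9, -1.5]
finger_gap: 0.45
t: 5.37
position: [493.3, 3.9, 156.9]
ee_rot: [3.099, -0.065, -1.114]
ft_force: [-0.6, -0.6, 1.0]
finger_gap: 0.451
[ 0.69846482  0.63942881 -1.26727598  1.90272723  0.73085193  1.19074559
  2.74131131] [493.33066309   3.85876042 156.87990544] [ 3.09869128 -0.0654685  -1.11374619] 0.45099066073711885
[([309.7, 152.9], 0.68), ([226.8, 127.1], 0.49)] [[304.47674531 154.57880792]]
[([277.2, 182.1], 0.47), ([136.1, 138.9], 0.43)] [[277.38664878 181.06582505]]
```

View pics/wrist2.png

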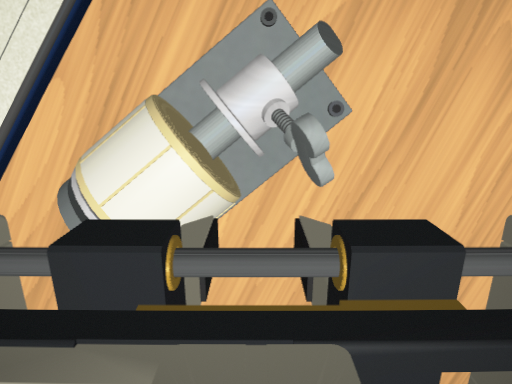

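View pics/side2z.png

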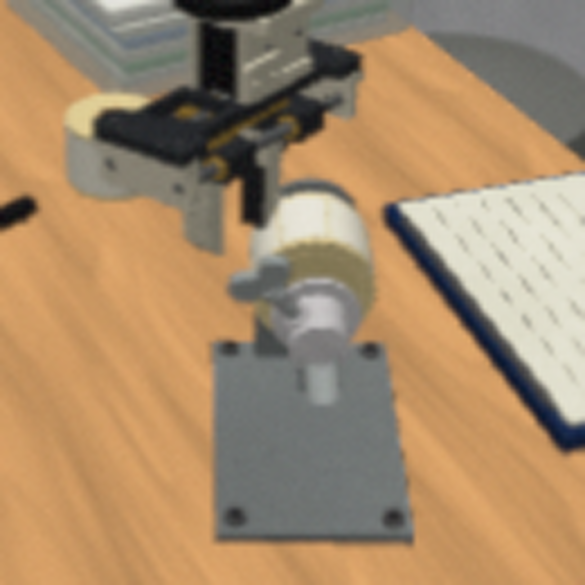

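The wrist view at (255,260) shows the jaws swung off to the roll side. Joint 7 reached its stop because a positive spin raises q7. Nothing was touched: the force is about 1 N, and the wing is still at side (277,182). I'll raise the tool and unwind. Tightening clockwise from the original yaw has enough room.

```bash
python3 -m jog '{"travel":[[0,0,30],[0,0,60],[0,0,90],[0,0,110],[0,0,120],[0,0,120],[0,0,120],[0,0,120],[0,0,120],[0,0,120]],"spin":[0,0,0,-7,-14,-21,-28,-35,-42,-49]}' && python3 -m jog '{"travel":[[0,0,0],[0,0,0],[0,0,0],[0,0,0],[0,0,0],[0,0,0],[0,0,0],[0,0,0],[0,0,0],[0,0,0]],"spin":[-7,-14,-21,-28,-35,-42,-49,-56,-63,-70]}' && python3 -m jog '{"travel":[[0,0,0],[0,0,0],[0,0,0],[0,0,0],[0,0,0],[0,0,0],[0,0,0],[0,0,0],[0,0,0],[0,0,0]],"spin":[-7,-14,-21,-28,-35,-42,-49,-56,-61,-61]}'
python3 - <<'E'
from bench import sensors,cams,nets
from h import *
s=sensors.sense();print(s["q"],s["position"],s["ee_rot"],s["finger_gap"])
p=cams.snapshot("wrist");cv2.imwrite(f"pics/wrist3.png",p["img"])
print([(q["position"],q["confidence"]) for q in nets.tip_of(p,"wing_grip")][:4],proj(p,[490,-46,157.5]))
E
```

```text
t: 6.4
position: [493.2, 3.3, 277.2]
ee_rot: [3.099, -0.065, -1.975]
ft_force: [0.6, -0.9, -0.7]
finger_gap: 0.451
t: 7.23
position: [493.2, 3.4, 277.0]
ee_rot: [3.098, -0.064, 3.086]
ft_force: [-1.1, -0.0, -0.4]
finger_gap: 0.447
t: 8.07
position: [493.0, 3.5, 277.2]
ee_rot: [3.097, -0.064, 2.024]
ft_force: [0.4, 0.8, -0.1]
finger_gap: 0.452
[ 0.46815475  0.23676073 -0.63452314  1.78000265  0.0709766   1.14673089
  0.27213308] [492.95581018   3.5268003  277.16639223] [ 3.09671566 -0.06441954  2.02410504] 0.45160869519565916
[([222.4, 236.1], 0.79)] [[223.90863021 233.75988009]]
```

View pics/wrist3.png

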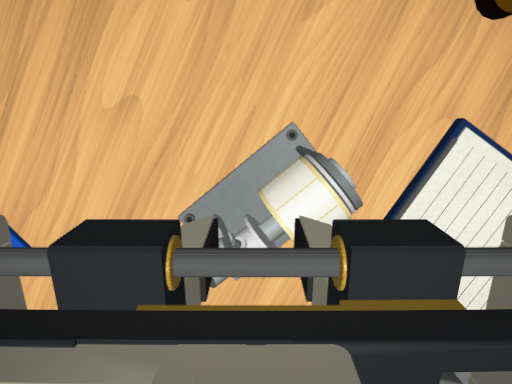

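```bash
python3 -m jog '{"travel":[[0,-10,0],[-1,-22,0],[-2,-36,-5],[-3,-49,-15],[-3,-49,-25],[-3,-49,-40],[-3,-49,-40],[-3,-49,-40],[-3,-49,-40],[-3,-49,-40]],"spin":[7,14,21,28,33,33,33,33,33,33]}'
python3 - <<'E'
from bench import sensors,cams,nets
from h import *
s=sensors.sense();print(s["q"],s["position"],s["ee_rot"],s["finger_gap"])
for n in("wrist","side"):
    p=cams.snapshot(n);cv2.imwrite(f"pics/{n}4.png",p["img"])
    print([(q["position"],q["confidence"]) for q in nets.tip_of(p,"wing_grip")][:4],proj(p,[490,-46,157.5]))
E
```

```text
t: 9.0
position: [490.4, -45.5, 237.2]
ee_rot: [3.097, -0.064, 2.605]
ft_force: [0.2, -1.3, -0.9]
finger_gap: 0.449
[ 0.59002604  0.32019874 -0.70268076  1.79795835  0.14551117  1.12635151
  0.87810213] [490.43857821 -45.47427371 237.16010468] [ 3.09729825 -0.06426546  2.60472286] 0.4491441676238051
[([244.9, 200.3], 0.89)] [[250.01405554 198.47568921]]
[([195.4, 280.2], 0.83), ([291.3, 182.4], 0.63), ([137.9, 144.6], 0.46), ([275.3, 179.7], 0.43)] [[277.38664878 181.06582505]]
```

View pics/wrist4.png

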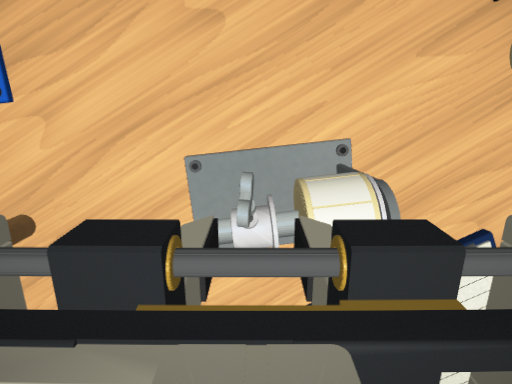

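```bash
python3 -m jog '{"travel":[[0,0,-15],[0,0,-32],[0,0,-50],[0,0,-65],[0,0,-76],[-1,-1,-83],[-1,-2,-86],[-1,-2,-86],[-1,-2,-86],[-1,-2,-86]],"spin":[0,0,0,0,0,0,0,0,0,0]}'
python3 - <<'E'
from bench import sensors,cams,nets
from h import *
p=cams.snapshot("wrist");cv2.imwrite(f"pics/wrist5.png",p["img"])
p=cams.snapshot("side");i=p["img"][120:250,220:350];cv2.imwrite("pics/side5z.png",cv2.resize(i,None,fx=4.5,fy=4.5,interpolation=cv2.INTER_CUBIC))
E
```

```text
t: 10.03
position: [489.5, -47.7, 151.0]
ee_rot: [3.097, -0.064, 2.604]
ft_force: [-0.5, -0.7, -0.0]
finger_gap: 0.45
```

View pics/wrist5.png

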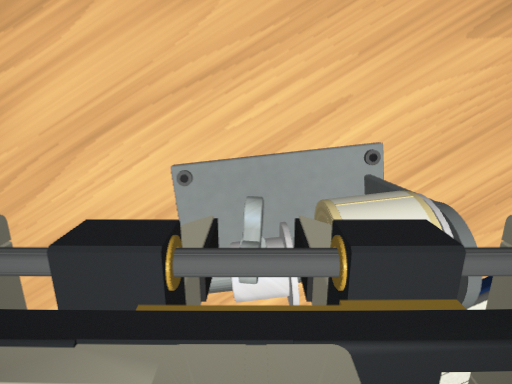

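View pics/side5z.png

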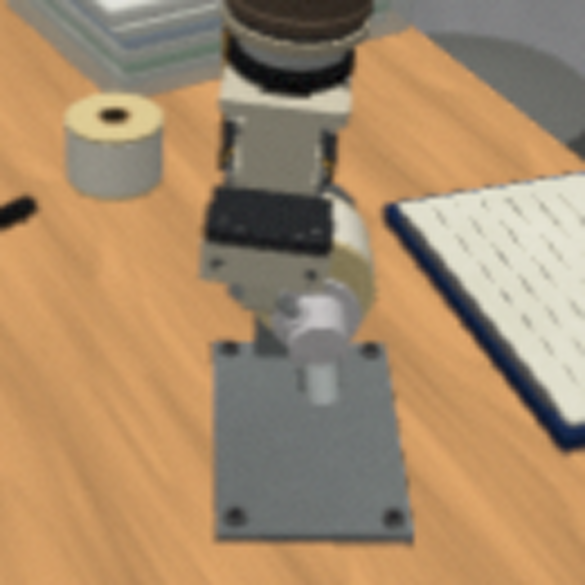

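```bash
python3 -m jog '{"travel":[[0,0,0],[0,0,0],[0,0,0],[0,0,0],[0,0,0],[0,0,0],[1,3,0],[3,6,0],[4,9,0],[5,11,0]],"spin":[0,0,0,0,0,0,0,0,0,0]}' 1 10 && python3 -m jog '{"travel":[[1,1,0],[1,3,0],[2,5,0],[3,7,0],[4,8,0],[4,9,0],[5,10,0],[5,11,0],[5,11,0],[5,11,0]],"spin":[0,0,0,0,0,0,0,0,0,0]}' 1 10
python3 - <<'E'
from bench import sensors,cams,nets
from h import *
print(sensors.sense()["wrist_torque"])
p=cams.snapshot("wrist");cv2.imwrite(f"pics/wrist6.png",p["img"])
E
```

```text
t: 10.97
position: [494.1, -36.2, 150.2]
ee_rot: [3.098, -0.065, 2.604]
ft_force: [-1.4, -1.5, 0.4]
finger_gap: 0.148
t: 11.8
position: [498.9, -25.7, 150.2]
ee_rot: [3.098, -0.065, 2.604]
ft_force: [-0.6, -0.7, -0.6]
finger_gap: 0.151
[-0.28885881  0.08053389  0.00338543]
```

View pics/wrist6.png

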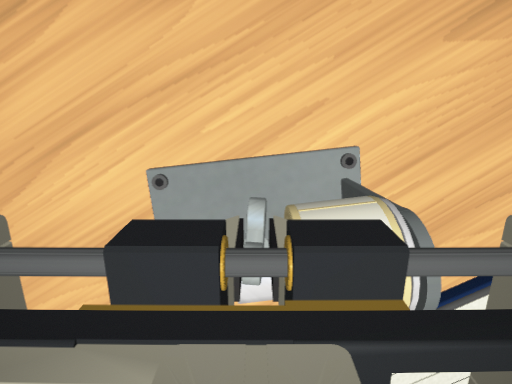

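```bash
python3 -m jog '{"travel":[[0,1,0],[1,1,0],[1,2,0],[1,3,0],[2,3,0],[2,4,0],[2,4,0],[2,4,0],[2,4,0],[2,4,0]],"spin":[0,0,0,0,0,0,0,0,0,0]}' 1 10
python3 - <<'E'
from bench import sensors
print(sensors.sense()["wrist_torque"])
E
```

```text
t: 12.68
position: [499.0, -24.0, 149.6]
ee_rot: [3.103, -0.067, 2.602]
ft_force: [-6.6, -8.7, 2.6]
finger_gap: 0.147
[-1.9647281   1.51525138  0.05330254]
```

```bash
python3 -m jog '{"travel":[[4,-2,3],[8,-4,6],[12,-6,9],[17,-8,11],[21,-10,13],[25,-12,14],[29,-14,15],[33,-15.5,15],[36,-17,15],[36,-17,15]],"spin":[0,0,0,-1,-1,-1,-2,-2,-2,-2]}' 1 10
python3 - <<'E'
from bench import sensors,cams,nets
from h import *
print(sensors.sense()["wrist_torque"])
for n in("wrist","side","top"):
    p=cams.snapshot(n);cv2.imwrite(f"pics/{n}7.png",p["img"])
    if n=="side":i=p["img"][120:250,220:350];cv2.imwrite("pics/side7z.png",cv2.resize(i,None,fx=4.5,fy=4.5,interpolation=cv2.INTER_CUBIC))
E
```

```text
t: 13.52
position: [535.4, -41.0, 163.9]
ee_rot: [3.102, -0.068, 2.567]
ft_force: [-4.6, -7.1, -2.9]
finger_gap: 0.143
[-1.71843668  0.93270514  0.02969394]
```

View pics/wrist7.png

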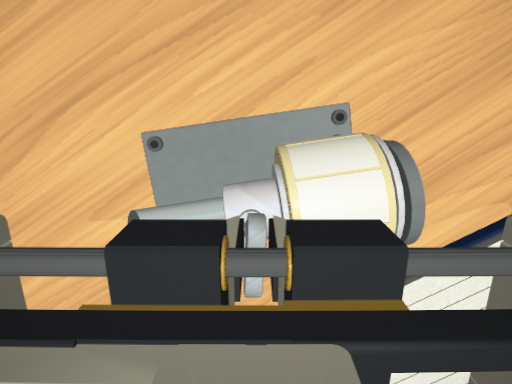

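View pics/side7z.png

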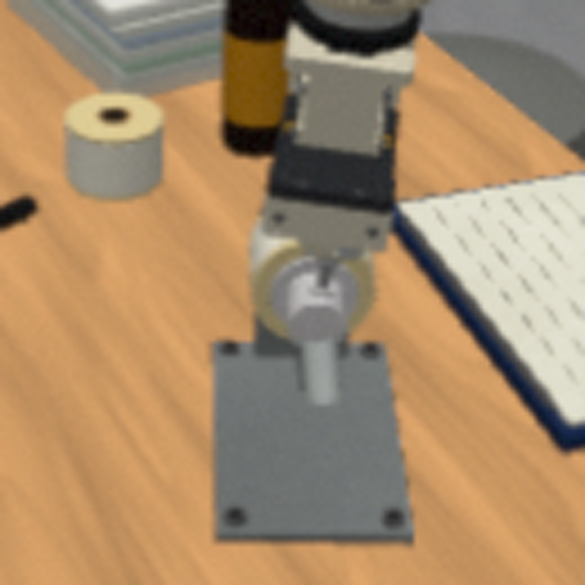

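```bash
python3 -m jog '{"travel":[[0,0,0],[0,0,0],[0,0,0],[0,0,15],[0,0,40],[0,0,70],[-10,5,100],[-20,10,120],[-30,14,130],[-30,14,130]],"spin":[0,0,0,0,0,0,0,0,0,0]}' 0.1 10
python3 - <<'E'
from bench import sensors,cams,nets
from h import *
print(sensors.sense()["position"])
for n in("wrist","side","top"):
    p=cams.snapshot(n);cv2.imwrite(f"pics/{n}8.png",p["img"])
    print(n,[(q["position"],q["confidence"]) for q in nets.tip_of(p,"wing_grip")][:4],proj(p,[534.5,-41,175]))
    x,y,w,h={"side":(255,140,80,100),"wrist":(130,110,200,150),"top":(220,115,100,80)}[n]
    i=p["img"][y:y+h,x:x+w];k=560/w;cv2.imwrite(f"pics/{n}8z.png",cv2.resize(i,None,fx=k if n!="side" else 6,fy=k if n!="side" else 6,interpolation=cv2.INTER_CUBIC))
E
```

```text
t: 14.5
position: [507.3, -22.6, 298.3]
ee_rot: [3.095, -0.061, 2.572]
ft_force: [-0.2, 0.4, 0.3]
finger_gap: 0.449
[507.31767593 -22.56544761 298.31514086]
wrist [([249.1, 229.8], 0.6)] [[248.49784991 220.78635301]]
side [([194.6, 280.4], 0.8), ([135.9, 142.2], 0.56), ([292.7, 172.3], 0.48)] [[290.59929515 171.66057971]]
top [([257.1, 153.1], 0.7), ([262.4, 157.7], 0.55), ([350.2, 266.4], 0.48), ([148.8, 265.5], 0.43)] [[267.10861635 149.6542373 ]]
```

View pics/wrist8.png

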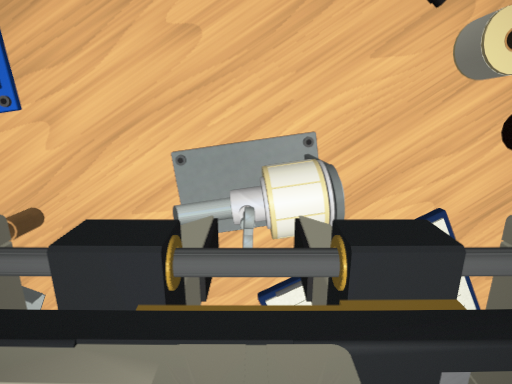

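View pics/wrist8z.png

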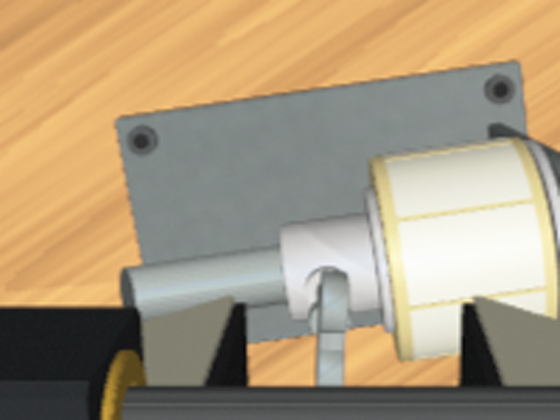

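View pics/side8z.png

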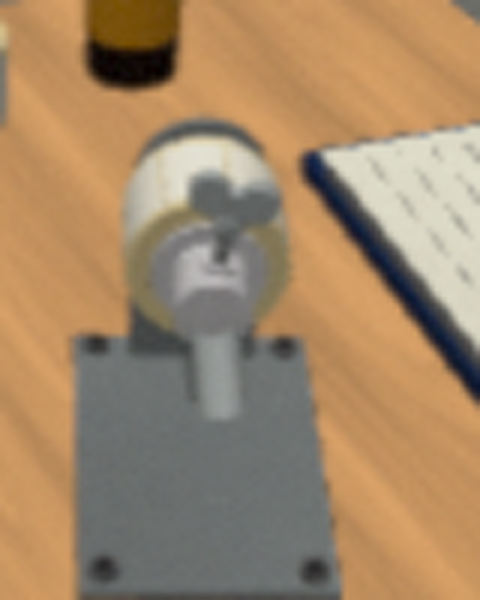

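Run:
```python
from bench import cams
from h import *
S=cams.snapshot("side");
def R(a):return np.array([[np.cos(a),-np.sin(a),0],[np.sin(a),np.cos(a),0],[0,0,1]])
for nm,v in(("S",(535.4,-42.2,-25.26)),("all",(537.5,-35.7,-25.18))):
    w=lambda P:R(np.radians(v[2]))@np.array(P,float)+np.array([v[0],v[1],0])
    z=lambda P:np.round((proj(S,w(P))[0]-(255,140))*6,0)
    print(nm,"end",z((0,-86.5,115)),z((-12,-86.5,115)),z((12,-86.5,115)),"collar",z((0,-21.5,115)))
    for th in(-.2,-.1,0,.1):
        print(th,z((-60*np.sin(th),-5.7,115+60*np.cos(th))),"shankbase",z((-20*np.sin(th),-5.7,115+20*np.cos(th))), "ends",z((-60*np.sin(th)-23,-5.7+2,115+60*np.cos(th))),z((-60*np.sin(th)+23,-5.7-2,115+60*np.cos(th))))
```

```text
S end [220. 401.] [194. 400.] [245. 401.] collar [212. 318.]
-0.2 [242. 200.] shankbase [220. 267.] ends [194. 197.] [290. 203.]
-0.1 [230. 198.] shankbase [216. 266.] ends [181. 195.] [278. 201.]
0 [217. 197.] shankbase [212. 266.] ends [169. 194.] [265. 200.]
0.1 [205. 198.] shankbase [208. 266.] ends [156. 195.] [253. 201.]
all end [217. 392.] [191. 391.] [243. 392.] collar [209. 310.]
-0.2 [239. 192.] shankbase [218. 259.] ends [191. 189.] [287. 195.]
-0.1 [227. 190.] shankbase [214. 258.] ends [179. 187.] [275. 193.]
0 [215. 190.] shankbase [210. 258.] ends [167. 187.] [263. 193.]
0.1 [202. 190.] shankbase [206. 258.] ends [154. 187.] [250. 193.]
```

Run:
```python
from bench import cams
from h import *
W=cams.snapshot("wrist")
def R(a):return np.array([[np.cos(a),-np.sin(a),0],[np.sin(a),np.cos(a),0],[0,0,1]])
w=lambda v,P:R(v[2])@np.array(P,float)+np.array([v[0],v[1],0])
c=lambda x,y:(130+x/2.8,110+y/2.8)
o=[((-65,-105,10),c(117,118)),((-65,105,10),c(520,60))]
r=least_squares(lambda v:np.concatenate([proj(W,w(v,P))[0]-u for P,u in o]),[537,-36,-.44]);v=r.x;print(v,np.degrees(v[2]),r.fun)
z=lambda P:np.round((proj(W,w(v,P))[0]-(130,110))*2.8,0)
print("end",z((0,-86.5,115)),"axis at collar",z((0,-21,115)),"roll top",z((0,18.5,157)))
print("spindle edges",z((-12,-86,115)),z((12,-86,115)),"collar edges",z((-20,-21,115)),z((20,-21,115)))
for th in(-.2,-.1,0,.1):
    C=np.array((-60*np.sin(th),-5.7,115+60*np.cos(th)));s=np.array((-np.sin(th),0,np.cos(th)));t=np.array((np.cos(th),0,np.sin(th)))
    d=np.cos(.19)*t-np.sin(.19)*np.array((0,1,0))
    print(th,"near end top/bot",z(C-23*d+10*s),z(C-23*d-10*s),"shank base",z((-20*np.sin(th),-5.7,115+20*np.cos(th))))
```

```text
[ 5.36101880e+02 -3.75603899e+01 -4.36320222e-01] -24.999307243392014 [-1.56033407  0.30192963  1.60362175 -0.16054266]
end [131. 297.] axis at collar [293. 273.] roll top [401. 288.]
spindle edges [127. 268.] [138. 325.] collar edges [285. 225.] [301. 320.]
-0.2 near end top/bot [345. 300.] [342. 272.] shank base [333. 291.]
-0.1 near end top/bot [342. 278.] [339. 256.] shank base [333. 286.]
0 near end top/bot [339. 255.] [337. 240.] shank base [332. 281.]
0.1 near end top/bot [335. 232.] [335. 225.] shank base [331. 276.]
```

```bash
python3 -c "
from bench import sensors
s=sensors.sense();print(s['t'],s['position'],s['ee_rot'],s['q'])"
```

```text
14.9 [506.93664828 -24.90144247 294.34891465] [ 3.0981731  -0.06699103  2.56888752] [ 0.54409509  0.2958563  -0.69927489  1.6782395   0.11794737  1.25909316
  0.82349073]
```

The side view shows the wings centred at about (294,173), and the wrist view agrees. The guide is against the roll but leans about −0.15 rad past upright, so I'll regrasp on the wing centre and bring it back.

```bash
python3 -m jog '{"travel":[[12,-6,-10],[24,-13,-30],[36,-19.5,-60],[36,-19.5,-85],[36,-19.5,-105],[36,-19.5,-120],[36,-19.5,-128],[36,-19.5,-132],[36,-19.5,-132],[36,-19.5,-132]],"spin":[-1,-2,-3,-3,-3,-3,-3,-3,-3,-3]}'
python3 - <<'E'
from bench import sensors,cams,nets
from h import *
p=cams.snapshot("wrist");cv2.imwrite(f"pics/wrist9.png",p["img"])
E
```

```text
t: 15.73
position: [543.4, -44.1, 163.8]
ee_rot: [3.097, -0.065, 2.517]
ft_force: [0.6, 0.1, -0.2]
finger_gap: 0.449
```

View pics/wrist9.png

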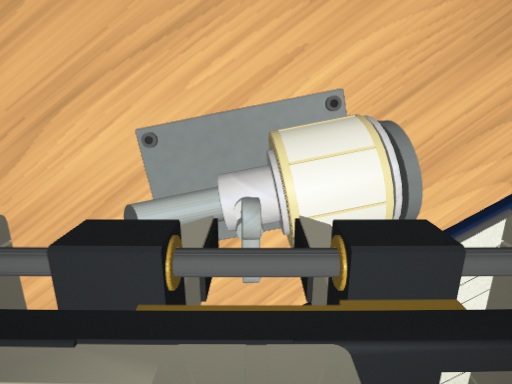

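```bash
python3 -m jog '{"travel":[[0,0,0],[0,0,0],[0,0,0],[0,0,0],[0,0,0],[-2,2,0],[-4,3,0],[-6,4,0],[-7,5,0],[-7,5,0]],"spin":[0,0,0,0,0,0,0,0,0,0]}' 1 15
python3 - <<'E'
from bench import sensors,cams,nets
from h import *
s=sensors.sense();print(s["position"],s["wrist_torque"])
for n in("wrist","side"):
    p=cams.snapshot(n);cv2.imwrite(f"pics/{n}10.png",p["img"])
i=p["img"][140:240,255:335];cv2.imwrite(f"pics/side10z.png",cv2.resize(i,None,fx=6,fy=6,interpolation=cv2.INTER_CUBIC))
E
```

```text
t: 16.62
position: [536.1, -43.0, 164.2]
ee_rot: [3.102, -0.062, 2.514]
ft_force: [-3.3, -11.2, 11.1]
finger_gap: 0.1
[536.0920008  -43.02016167 164.16192393] [-2.75510132  0.94767983  0.18992396]
```

View pics/side10z.png

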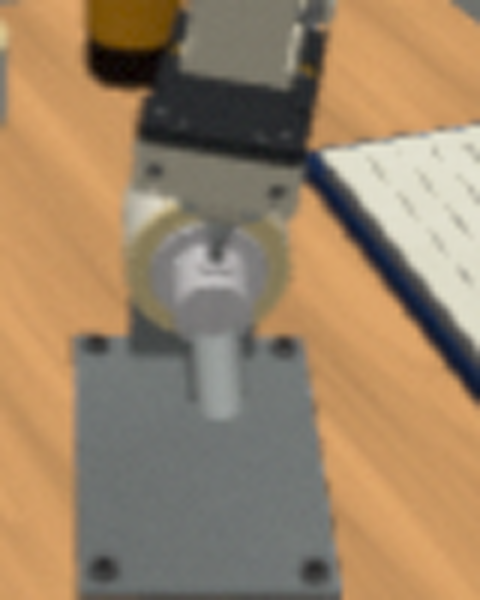

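View pics/wrist10.png

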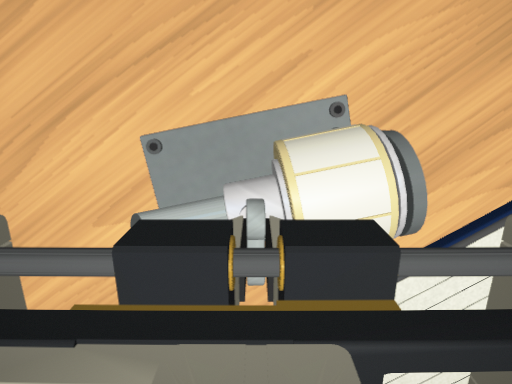

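```bash
python3 -m jog '{"travel":[[-1,-1,1],[-1,-2,2],[-1,-2,2],[-1,-2,2],[-1,-2,2],[-1,-2,2],[-1,-2,2],[-1,-2,2],[-1,-2,1],[-1,-2,1]],"spin":[0,0,-7,-14,-21,-28,-35,-42,-49,-56]}' 1 30
python3 - <<'E'
from bench import sensors,cams,nets
from h import *
s=sensors.sense();print(s["position"],s["wrist_torque"],s["q"])
for n in("wrist","side"):
    p=cams.snapshot(n);cv2.imwrite(f"pics/{n}11.png",p["img"])
i=p["img"][140:240,255:335];cv2.imwrite(f"pics/side11z.png",cv2.resize(i,None,fx=6,fy=6,interpolation=cv2.INTER_CUBIC))
E
```

```text
t: 17.55
position: [533.5, -43.2, 164.0]
ee_rot: [3.1, -0.063, 1.532]
ft_force: [-6.0, -4.9, 6.2]
finger_gap: 0.095
[533.49173322 -43.21302708 164.04904239] [-1.54404372  1.71178832  0.12330041] [ 0.33935246  0.37017415 -0.40863317  1.87862071  0.11008523  0.87744197
 -0.14984259]
```

View pics/side11z.png

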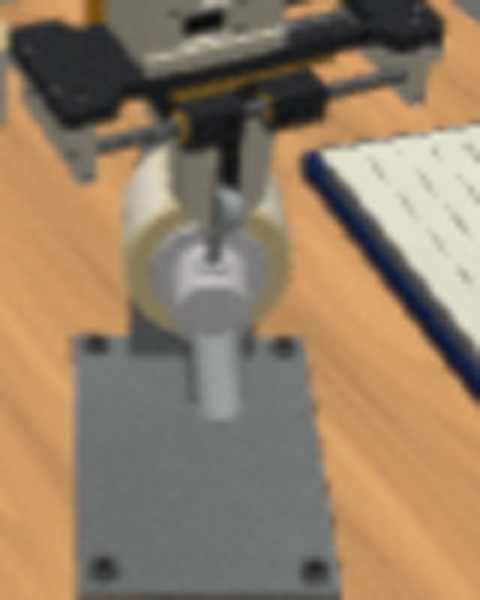

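View pics/wrist11.png

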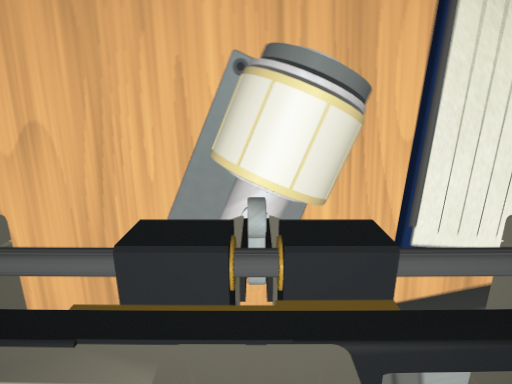

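```bash
python3 -m jog '{"travel":[[0,0,0],[0,0,0],[0,0,0],[0,0,0],[0,0,0],[0,0,0],[0,0,-0.5],[0,0,-0.5],[0,0,-0.5],[0,0,-0.5]],"spin":[-7,-14,-21,-28,-35,-42,-49,-56,-63,-63]}' 1 30
python3 - <<'E'
from bench import sensors,cams,nets
from h import *
s=sensors.sense();print(s["position"],s["wrist_torque"],s["q"])
for n in("wrist","side"):
    p=cams.snapshot(n);cv2.imwrite(f"pics/{n}12.png",p["img"])
i=p["img"][140:240,255:335];cv2.imwrite(f"pics/side12z.png",cv2.resize(i,None,fx=6,fy=6,interpolation=cv2.INTER_CUBIC))
E
```

```text
t: 18.48
position: [533.2, -42.0, 163.7]
ee_rot: [3.098, -0.062, 0.431]
ft_force: [-6.1, -4.6, 6.1]
finger_gap: 0.092
[533.19449127 -41.98409219 163.65204605] [-0.88734875  1.65779043 -0.12964463] [ 0.0742778   0.32024114 -0.13499274  1.93020402  0.08187018  0.82153215
 -1.24685913]
```

View pics/side12z.png

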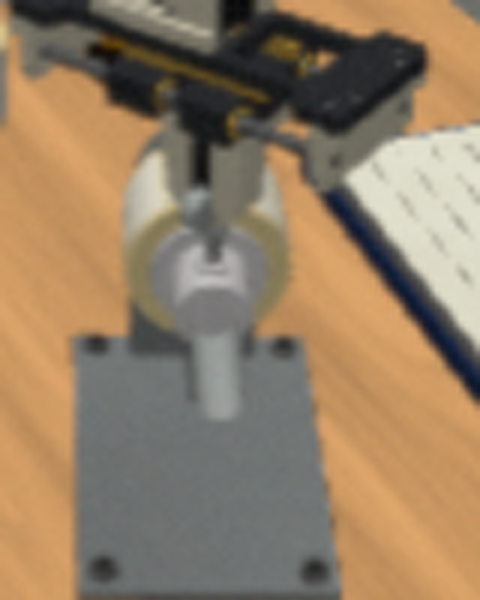

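View pics/wrist12.png

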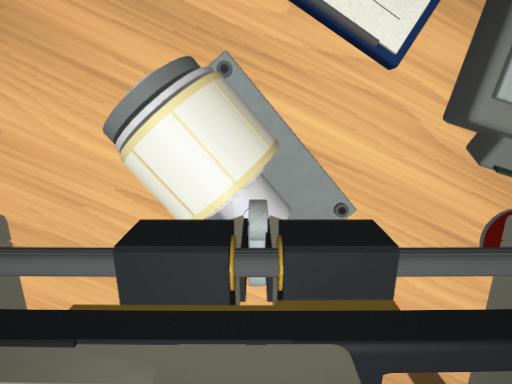

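```bash
python3 -m jog '{"travel":[[0,0,0],[0,0,0],[0,0,0],[0,0,10],[0,0,30],[0,0,60],[0,0,90],[0,0,115],[0,0,120],[0,0,120]],"spin":[0,0,0,0,0,0,0,0,0,0]}' 0.1 30
python3 - <<'E'
from bench import sensors,cams,nets
from h import *
s=sensors.sense();print(s["position"],s["wrist_torque"],s["q"])
for n in("wrist","side"):
    p=cams.snapshot(n);cv2.imwrite(f"pics/{n}13.png",p["img"])
    print(n,[(q["position"],q["confidence"]) for q in nets.tip_of(p,"wing_grip")][:4])
i=p["img"][140:240,255:335];cv2.imwrite(f"pics/side13z.png",cv2.resize(i,None,fx=6,fy=6,interpolation=cv2.INTER_CUBIC))
print(sensors.sense()["position"])
E
```

```text
t: 19.42
position: [536.2, -40.9, 286.5]
ee_rot: [3.096, -0.07, 0.44]
ft_force: [0.4, -0.7, -0.1]
finger_gap: 0.448
[536.16526544 -40.90113738 286.4530128 ] [-0.00871884  0.26254962  0.00479078] [ 0.08316131  0.20444991 -0.14000465  1.75704301  0.04948469  1.10072336
 -1.20561339]
wrist [([250.0, 193.9], 0.76)]
side [([211.3, 170.8], 0.7), ([289.7, 173.9], 0.6), ([136.7, 142.7], 0.51)]
[534.11234432 -41.17431907 282.41876086]
```

View pics/side13z.png

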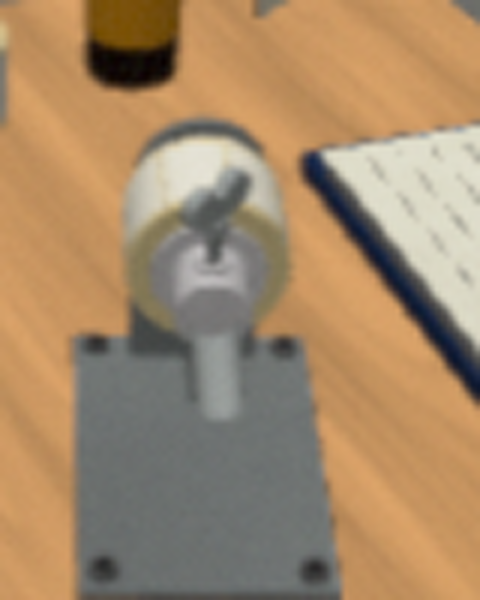

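View pics/wrist13.png

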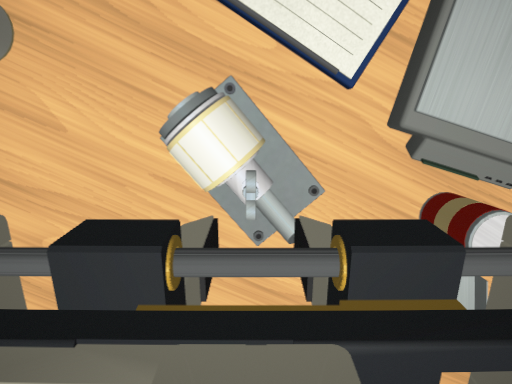

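Run:
```python
from h import *
from bench import cams
i=cv2.imread("pics/wrist13.png")[70:250,150:335];cv2.imwrite("pics/w13z.png",cv2.resize(i,None,fx=3.3,fy=3.3,interpolation=cv2.INTER_CUBIC))
W=cams.snapshot("wrist")
def R(a):return np.array([[np.cos(a),-np.sin(a),0],[np.sin(a),np.cos(a),0],[0,0,1]])
v=(536.5,-36.5,np.radians(-25.1))
w=lambda P:R(v[2])@np.array(P,float)+np.array([v[0],v[1],0])
z=lambda P:np.round((proj(W,w(P))[0]-(150,70))*3.3,0)
print("corners",z((65,-105,10)),z((65,105,10)),z((-65,-105,10)))
print("end",z((0,-86.5,115)),"collar edge top",z((0,-21.5,135)),"screw hole",z((0,-5.5,135)))
for th in(-.1,0,.1):print(th,"wing top",z((-69*np.sin(th),-5.5,115+69*np.cos(th))))
```

```text
corners [585. 395.] [269.   3.] [355. 580.]
end [483. 542.] collar edge top [363. 413.] screw hole [330. 374.]
-0.1 wing top [355. 393.]
0 wing top [334. 410.]
0.1 wing top [314. 427.]
```

View pics/w13z.png

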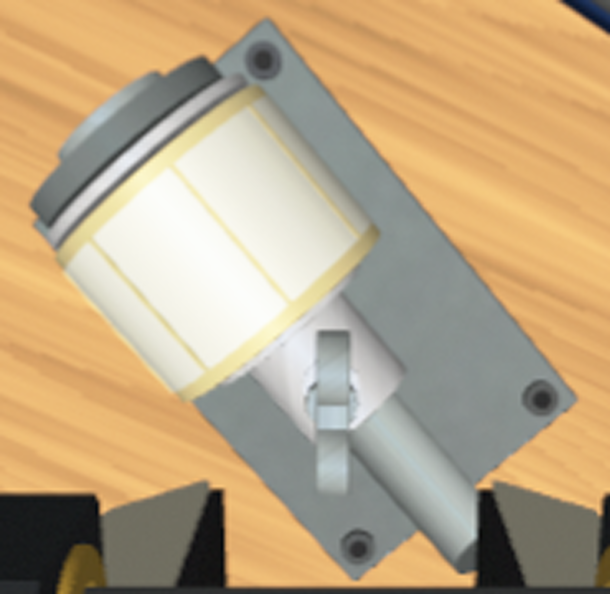

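Released for a check. The side view has the wings centred at (291,172.7), as predicted for upright. In the wrist view the wing centre (251,195) also matches 0 rad, and the disc is on the roll. Regrasp and finish tightening.

```bash
python3 -m jog '{"travel":[[0,0,-25],[0,0,-60],[0,0,-90],[0,0,-110],[0,0,-118],[0,0,-120],[0,0,-120],[0,0,-120],[0,0,-120],[0,0,-120]],"spin":[0,0,0,0,0,0,0,0,0,0]}' 0.1 40 && python3 -m jog '{"travel":[[0,0,0],[0,0,0],[0,0,0],[0,0,0],[0,0,0],[0,1,0],[1,2,0],[1,2,0],[1,2,0],[1,2,0]],"spin":[0,0,0,0,0,0,-5,-10,-15,-20]}' 1 40
python3 - <<'E'
from bench import sensors
s=sensors.sense();print(s["position"],s["wrist_torque"],s["q"])
E
```

```text
t: 20.5
position: [535.7, -41.2, 165.0]
ee_rot: [3.097, -0.067, 0.44]
ft_force: [0.1, -0.6, -1.0]
finger_gap: 0.45
t: 21.33
position: [535.3, -41.0, 164.0]
ee_rot: [3.096, -0.065, 0.085]
ft_force: [-4.7, -6.1, 6.4]
finger_gap: 0.095
[535.33234751 -40.97643158 163.97376416] [-1.09807526  1.18825176  0.18683982] [-0.01357353  0.32112615 -0.05030685  1.92652344  0.08094615  0.83031748
 -1.60073709]
```

```bash
for k in 1; do python3 -m jog '{"travel":[[0,0,0],[0,0,0],[0,0,0],[0,0,0],[0,0,0],[0,0,0],[0,0,0],[0,0,0],[0,0,0],[0,0,0]],"spin":[-3,-6,-9,-12,-15,-18,-18,-18,-18,-18]}' 1 40; done
python3 - <<'E'
from bench import sensors
s=sensors.sense();print(s["position"],s["wrist_torque"],s["q"])
E
```

```text
t: 22.17
position: [535.6, -40.7, 164.0]
ee_rot: [3.096, -0.065, -0.223]
ft_force: [-2.6, -6.0, 5.7]
finger_gap: 0.131
[535.60491253 -40.70531915 163.97677755] [-1.17371593  0.69076921  0.88114755] [-0.08577967  0.32644485  0.02375105  1.91927931  0.07329923  0.84741754
 -1.90560312]
```

```bash
python3 -m jog '{"travel":[[0,0,0],[0,0,0],[0,0,0],[0,0,0],[0,0,0],[0,0,0],[0,0,0],[0,0,0],[0,0,0],[0,0,0]],"spin":[0,0,0,0,-1,-2,-3,-4,-4,-4]}' 1 60
python3 - <<'E'
from bench import sensors,cams
import cv2
s=sensors.sense();print(s["position"],s["wrist_torque"],s["q"])
p=cams.snapshot("wrist");cv2.imwrite("pics/wrist14.png",p["img"])
E
```

```text
t: 23.0
position: [535.4, -40.6, 163.9]
ee_rot: [3.095, -0.065, -0.291]
ft_force: [-3.1, -5.8, 5.6]
finger_gap: 0.141
[535.3770574  -40.58966928 163.943496  ] [-1.15583531  0.90536809  1.50725805] [-0.10125879  0.32819134  0.04001907  1.91716502  0.07067028  0.85263085
 -1.97265633]
```

View pics/wrist14.png

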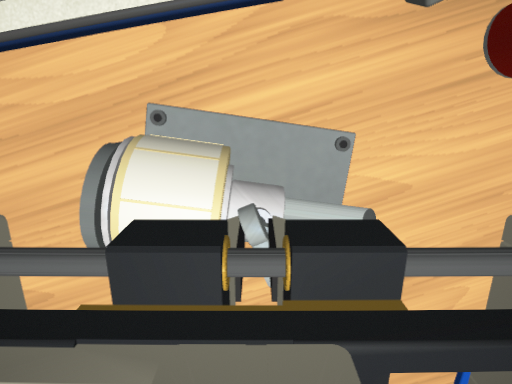

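The wings lag the jaws by about 13° at (255,228). Torque rose from 0.9 to 1.5 N m for about 0.02 rad of screw motion, so it looks like the dead stop. I'll check with a fresh aligned grip.

```bash
python3 -m jog '{"travel":[[0,0,0],[0,0,0],[0,0,0],[0,0,0],[-1,-2,0],[-1,-2,0],[-1,-2,0],[-1,-2,0],[-1,-2,0],[-1,-2,0]],"spin":[0,0,0,5,10,15,15,15,15,15]}' 0.4 60
python3 - <<'E'
from bench import sensors,cams,nets
from h import *
s=sensors.sense();print(s["position"],s["wrist_torque"],s["ee_rot"])
for n in("wrist","side"):
    p=cams.snapshot(n);cv2.imwrite(f"pics/{n}15.png",p["img"])
i=p["img"][140:240,255:335];cv2.imwrite(f"pics/side15z.png",cv2.resize(i,None,fx=6,fy=6,interpolation=cv2.INTER_CUBIC))
E
```

```text
t: 23.88
position: [535.0, -41.0, 163.7]
ee_rot: [3.098, -0.066, -0.033]
ft_force: [0.6, -0.6, -0.4]
finger_gap: 0.298
[535.01584094 -40.95608224 163.70670772] [0.03580094 0.24297664 0.00457782] [ 3.09803187 -0.06554332 -0.03317761]
```

View pics/wrist15.png

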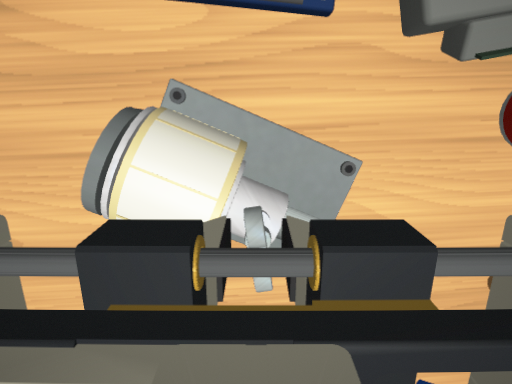

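View pics/side15z.png

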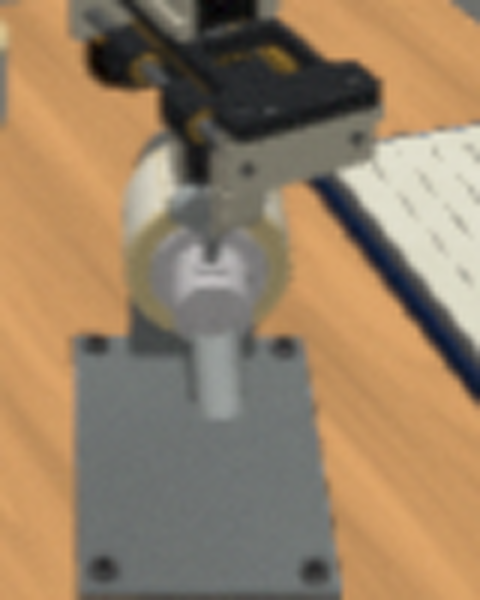

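```bash
python3 -m jog '{"travel":[[0,0,0],[0,0,0],[0,0,0],[0,0,0],[0,0,0],[0,0,0],[0,0,0],[0,0,0],[0,0,0],[0,0,0]],"spin":[4,7,7,7,7,7,7,7,7,7]}' 0.4 60
python3 - <<'E'
from bench import cams
import cv2
p=cams.snapshot("wrist");cv2.imwrite("pics/wrist16.png",cv2.resize(p["img"][180:310,180:340],None,fx=4,fy=4))
E
python3 -m jog '{"travel":[[0,0,0],[0,0,0],[0,0,0],[0,0,0],[0,0,0],[0,0,0],[0,0,0],[0,0,0],[0,0,0],[0,0,0]],"spin":[0,0,0,0,0,0,0,0,0,0]}' 1 60
python3 - <<'E'
from bench import sensors
s=sensors.sense();print(s["position"],s["wrist_torque"],s["ee_rot"])
E
```

```text
t: 24.82
position: [534.9, -41.2, 163.7]
ee_rot: [3.098, -0.066, 0.091]
ft_force: [-0.2, 0.4, -1.4]
finger_gap: 0.301
t: 25.7
position: [535.0, -41.1, 163.9]
ee_rot: [3.098, -0.066, 0.091]
ft_force: [-1.7, 1.4, 5.9]
finger_gap: 0.091
[534.96514948 -41.12765212 163.92204992] [0.20558936 0.60016104 0.16957389] [ 3.09796395 -0.06569933  0.09083479]
```

View pics/wrist16.png

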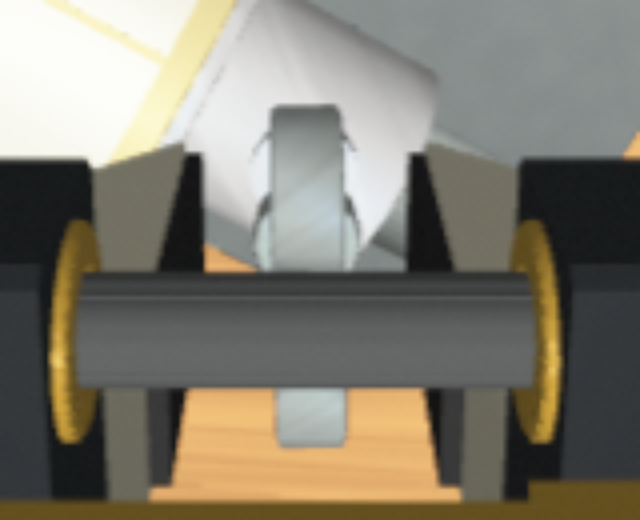

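```bash
for i in 1; do python3 -m jog '{"travel":[[0,0,0],[0,0,0],[0,1,0],[1,2,0],[1,2,0],[1,2,0],[1,2,0],[1,2,0],[1,2,0],[1,2,0]],"spin":[-1,-2,-3,-4,-5,-6,-6,-6,-6,-6]}' 1 60; python3 -c "
from bench import sensors
s=sensors.sense();print(s['wrist_torque'],s['ee_rot'][2],s['finger_gap'])"; done
python3 -m jog '{"travel":[[0,0,0],[0,0,0],[0,0,0],[0,0,0],[0,0,0],[0,0,0],[0,0,0],[0,0,0],[0,0,0],[0,0,0]],"spin":[-1,-2,-3,-4,-4,-4,-4,-4,-4,-4]}' 1 60;  python3 -c "
from bench import sensors
s=sensors.sense();print(s['wrist_torque'],s['ee_rot'][2],s['finger_gap'])"
```

```text
t: 26.53
position: [534.9, -40.6, 163.9]
ee_rot: [3.096, -0.064, -0.013]
ft_force: [-4.6, -3.0, 9.1]
finger_gap: 0.097
[-1.01301002  1.53772051  0.92353269] -0.01323475391883111 0.09669072067589823
t: 27.37
position: [535.0, -40.6, 163.9]
ee_rot: [3.096, -0.064, -0.082]
ft_force: [-5.0, -5.5, 9.2]
finger_gap: 0.105
[-1.01148063  1.48839937  1.18261191] -0.08239248209743955 0.10524679264804036
```

```bash
python3 -m jog '{"travel":[[0,0,0],[0,0,0],[0,0,0],[0,0,0],[0,0,0],[0,0,0],[0,0,0],[0,0,0],[0,0,0],[0,0,0]],"spin":[-1,-2,-3,-4,-5,-6,-6,-6,-6,-6]}' 1 60;  python3 -c "
from bench import sensors
s=sensors.sense();print(s['wrist_torque'],s['ee_rot'][2],s['finger_gap'])"
python3 -m jog '{"travel":[[0,0,0],[0,0,0],[0,0,0],[-1,-2,0],[-1,-2,0],[-1,-2,0],[-1,-2,0],[-1,-2,0],[-1,-2,0],[-1,-2,0]],"spin":[0,0,0,4,8,12,16,16,16,16]}' 0.4 60
python3 - <<'E'
from bench import cams
import cv2
p=cams.snapshot("wrist");cv2.imwrite("pics/wrist17.png",cv2.resize(p["img"][180:310,180:340],None,fx=4,fy=4))
E
```

```text
t: 28.2
position: [535.4, -40.5, 163.9]
ee_rot: [3.096, -0.065, -0.187]
ft_force: [-4.2, -4.8, 7.6]
finger_gap: 0.114
[-0.95775945  1.13832717  1.25620901] -0.18689687985942727 0.11429740368086054
t: 29.03
position: [534.9, -41.1, 163.6]
ee_rot: [3.098, -0.065, 0.088]
ft_force: [0.2, 0.8, 0.3]
finger_gap: 0.304
```

View pics/wrist17.png

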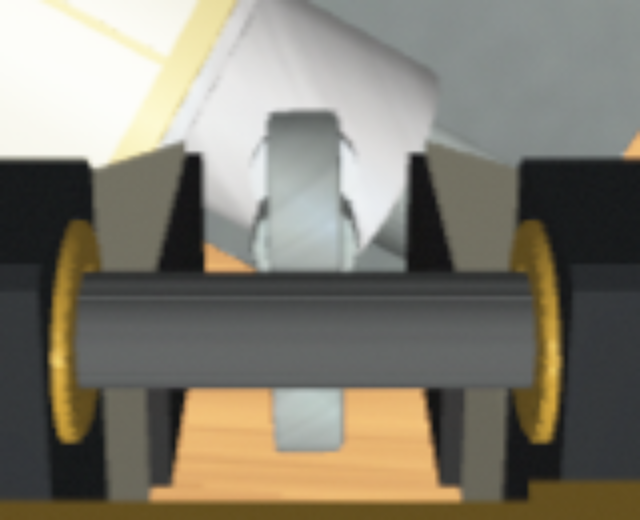

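Run:
```python
import cv2,numpy as np
for n in("wrist14","wrist15"):
    i=cv2.imread(f"pics/{n}.png")[190:300,215:300];cv2.imwrite(f"pics/{n}z.png",cv2.resize(i,None,fx=5,fy=5,interpolation=cv2.INTER_CUBIC))
```

```text
(no output)
```

View pics/wrist14z.png

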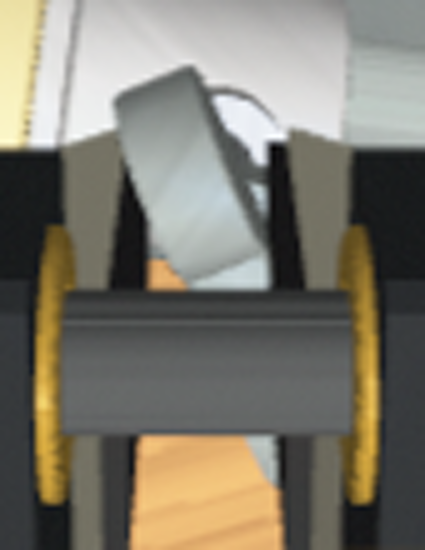

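View pics/wrist15z.png

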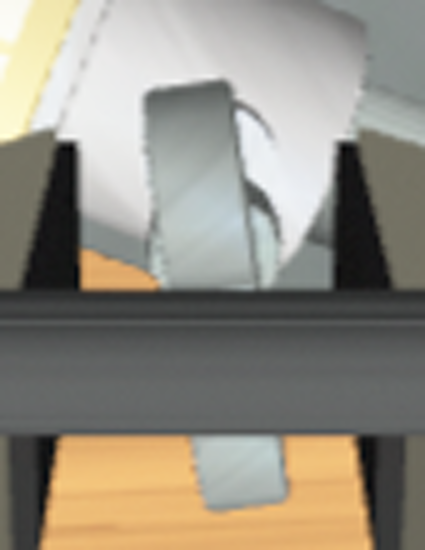

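Loaded and unloaded views show no screw motion under 1.25–1.5 N m, so the stop is rigid. I'll grip again and pull gently away from the roll. A loose guide would follow at about 1.2 N.

```bash
python3 -m jog '{"travel":[[0,0,0],[0,0,0],[0,0,0],[0,0,0],[0,0,0],[0,0,0],[0,0,0],[0,0,0],[0,0,0],[0,0,0]],"spin":[0,0,0,0,0,0,0,0,0,0]}' 1 40
python3 -m jog '{"travel":[[0,-1,0],[-1,-2,0],[-1,-3,0],[-1.3,-2.7,0],[-1.3,-2.7,0],[-1.3,-2.7,0],[-1.3,-2.7,0],[-1.3,-2.7,0],[-1.3,-2.7,0],[-1.3,-2.7,0]],"spin":[0,0,0,0,0,0,0,0,0,0]}' 1 40
python3 -c "
from bench import sensors
s=sensors.sense();print(s['position'],s['wrist_torque'],s['ee_rot'][2],s['finger_gap'])"
```

```text
t: 29.92
position: [535.0, -41.1, 163.9]
ee_rot: [3.098, -0.066, 0.091]
ft_force: [-1.6, 1.4, 6.1]
finger_gap: 0.093
t: 30.75
position: [533.7, -44.1, 163.9]
ee_rot: [3.098, -0.066, 0.091]
ft_force: [-1.4, 2.3, 4.8]
finger_gap: 0.096
[533.71726384 -44.13015002 163.90445306] [0.38917798 0.57991544 0.20215682] 0.09056189856696939 0.09558257530806961
```

Run:
```python
from bench import cams,sensors
from h import *
from scipy.spatial.transform import Rotation as Ro
W=cams.snapshot("wrist");s=sensors.sense()
cv2.imwrite("pics/wrist18.png",W["img"])
def T(pos,rpy):
    M=np.eye(4);M[:3,:3]=Ro.from_euler('xyz',rpy).as_matrix();M[:3,3]=pos;return M
X=np.linalg.inv(T(s["position"],s["ee_rot"]))@np.array(W["pose"])
def cam(pos,rpy):
    p=dict(W);p["pose"]=T(pos,rpy)@X;return p
l14=cam([535.38,-40.59,163.94],[3.095,-.065,-.291]);l15=cam([535.0,-40.96,163.7],[3.098,-.0655,-.033])
def ang(p,a,b,z=184,k=5,o=(215,190)):
    A=onz(p,(o[0]+a[0]/k,o[1]+a[1]/k),z);B=onz(p,(o[0]+b[0]/k,o[1]+b[1]/k),z);d=B-A;return np.degrees(np.arctan2(d[1],d[0])),np.hypot(*d[:2]),A[:2],B[:2]
print("loaded L",ang(l14,(118,110),(185,283)),"R",ang(l14,(195,70),(262,250)))
print("unl L",ang(l15,(147,95),(165,290)),"R",ang(l15,(228,85),(250,288)),"near-far L",ang(l15,(147,95),(205,505)))
i=W["img"][180:310,180:340];cv2.imwrite("pics/w18z.png",cv2.resize(i,None,fx=4,fy=4))
p16=cam([534.9,-41.2,163.7],[3.098,-.066,.091])
print("16 L",ang(p16,(272,108),(275,265),k=4,o=(180,180)),"R",ang(p16,(338,108),(342,265),k=4,o=(180,180)))
```

```text
loaded L (np.float64(-177.0498696884637), np.float64(18.48451094559882), array([556.07456123, -37.26911797]), array([537.61454764, -38.22045547])) R (np.float64(-177.1344856261368), np.float64(19.069760486050697), array([557.60785149, -45.30481979]), array([538.56193531, -46.25815171]))
unl L (np.float64(-177.37718777292545), np.float64(19.53070366118038), array([555.53486245, -35.30965498]), array([536.02461858, -36.2033941 ])) R (np.float64(-175.887429218398), np.float64(20.40523835961884), array([556.14500338, -42.93830549]), array([535.79230703, -44.40169333])) near-far L (np.float64(-174.70389385867782), np.float64(42.63069574953216), array([555.53486245, -35.30965498]), array([513.08615827, -39.24459256]))
16 L (np.float64(-174.17007605895657), np.float64(19.526287765393818), array([555.66097863, -34.65608508]), array([536.23568484, -36.63948496])) R (np.float64(-173.2085259153166), np.float64(19.584697149750646), array([556.25494196, -42.37811186]), array([536.80766835, -44.69412389]))
```

View pics/wrist18.png

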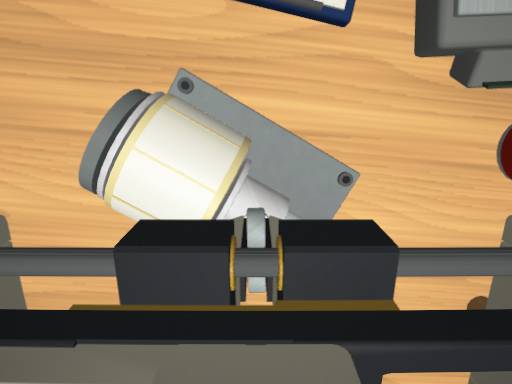

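The guide followed 3 mm at about 1–2 N, so the screw barely clamps the guide even at its rigid stop. I'll restore it properly: back the screw off a little, press the guide onto the roll, and retighten while watching the torque.

```bash
q(){ python3 -c "
from bench import sensors
s=sensors.sense();print(s['wrist_torque'],s['ee_rot'][2],s['finger_gap'])"; }
python3 -m jog '{"travel":[[0,0,0],[0,0,0],[0,0,0],[0,1,0],[1,2,0],[1,3,0],[2,4,0],[2,4,0],[2,4,0],[2,4,0]],"spin":[7,14,21,28,35,35,35,35,35,35]}' 1 40; q
python3 -m jog '{"travel":[[0,0,0],[0,0,0],[0,0,0],[0,0,0],[0,0,0],[0,0,0],[0,0,0],[0,0,0],[0,0,0],[0,0,0]],"spin":[-4,-8,-12,-15,-18,-18,-18,-18,-18,-18]}' 1 60; q
python3 -m jog '{"travel":[[0,0,0],[0,0,0],[0,0,0],[0,0,0],[0,0,0],[0,0,0],[0,0,0],[0,0,0],[0,0,0],[0,0,0]],"spin":[-3,-6,-9,-12,-12,-12,-12,-12,-12,-12]}' 1 60; q
```

```text
t: 31.63
position: [534.8, -40.1, 163.8]
ee_rot: [3.099, -0.064, 0.701]
ft_force: [-4.6, 2.3, 9.6]
finger_gap: 0.094
[0.37618196 1.60355401 0.03546581] 0.7011878422934561 0.09356651174735592
t: 32.47
position: [535.4, -40.4, 163.9]
ee_rot: [3.098, -0.065, 0.387]
ft_force: [-3.9, 1.7, 7.2]
finger_gap: 0.096
[ 0.14297066  0.91944241 -0.01415274] 0.3866175977341584 0.09564804760285843
t: 33.3
position: [535.7, -40.8, 163.9]
ee_rot: [3.097, -0.066, 0.177]
ft_force: [-1.5, -1.2, 5.7]
finger_gap: 0.091
[-0.1505713   0.59053185  0.02478206] 0.17687956784199077 0.09123705159632359
```

```bash
q(){ python3 -c "
from bench import sensors
s=sensors.sense();print(s['wrist_torque'],s['ee_rot'][2],s['finger_gap'])"; }
python3 -m jog '{"travel":[[0,0.5,0],[0,1,0],[0,1,0],[0,1,0],[0,1,0],[0,1,0],[0,1,0],[0,1,0],[0,1,0],[0,1,0]],"spin":[-2,-4,-5,-6,-6,-6,-6,-6,-6,-6]}' 1 60; q
python3 -m jog '{"travel":[[0,0,0],[0,0,0],[0,0,0],[0,0,0],[0,0,0],[0,0,0],[0,0,0],[0,0,0],[0,0,0],[0,0,0]],"spin":[-2,-4,-6,-8,-10,-12,-12,-12,-12,-12]}' 1 60; q
```

```text
t: 34.13
position: [535.5, -40.6, 163.9]
ee_rot: [3.096, -0.065, 0.072]
ft_force: [-2.8, -2.9, 7.1]
finger_gap: 0.094
[-0.57244268  0.73924698  0.34405321] 0.07240314978730522 0.09361331868608339
t: 34.97
position: [535.2, -40.5, 163.9]
ee_rot: [3.095, -0.065, -0.135]
ft_force: [-3.9, -4.8, 8.4]
finger_gap: 0.108
[-1.07416576  0.99187446  1.37145907] -0.13471402761903195 0.10757103458817195
```

```bash
q(){ python3 -c "
from bench import sensors
s=sensors.sense();print(s['wrist_torque'],s['ee_rot'][2],s['finger_gap'])"; }
python3 -m jog '{"travel":[[1,0,0],[1.8,-0.8,0],[1.8,-0.8,0],[1.8,-0.8,0],[1.8,-0.8,0],[1,0,0],[0,0,0],[-1,0.4,0],[-1.8,0.8,0],[-1.8,0.8,0]],"spin":[0,0,0,0,0,0,0,0,0,0]}' 1 60; q
python3 - <<'E'
from bench import cams
from h import *
for n in("wrist","side"):
    p=cams.snapshot(n);cv2.imwrite(f"pics/{n}19.png",p["img"])
i=cv2.imread("pics/wrist19.png")[190:300,215:300];cv2.imwrite("pics/w19z.png",cv2.resize(i,None,fx=5,fy=5,interpolation=cv2.INTER_CUBIC))
i=p["img"][140:240,255:335];cv2.imwrite(f"pics/side19z.png",cv2.resize(i,None,fx=6,fy=6,interpolation=cv2.INTER_CUBIC))
E
```

```text
t: 35.8
position: [534.6, -39.7, 164.1]
ee_rot: [3.096, -0.068, -0.136]
ft_force: [1.8, -5.5, 3.5]
finger_gap: 0.115
[-1.33290644 -0.34815197  1.20850228] -0.13569813357402594 0.11451858341300714
```

View pics/w19z.png

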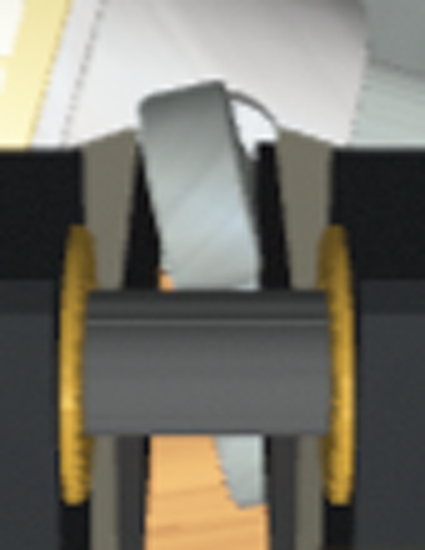

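View pics/side19z.png

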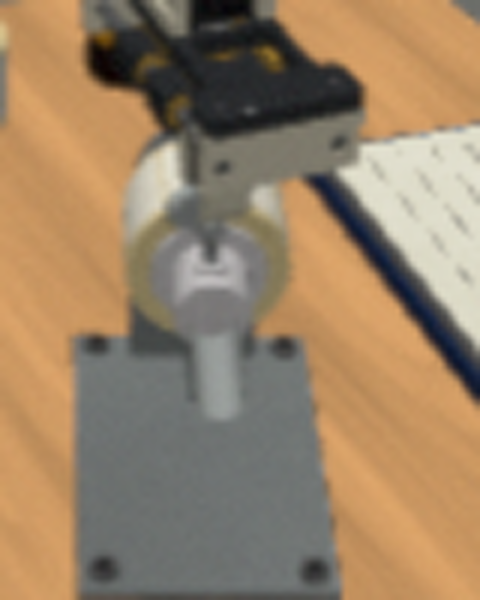

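Turning now meets real resistance (about 5 N for under 1 mm), so the point does bear on the flat. For a final check that it is at the stop, I'll hold the wings end to end, which gives a longer lever, and try again.

```bash
python3 -m jog '{"travel":[[0,0,0],[0,0,0],[1,-1,0],[1.5,-1.5,0],[1.5,-1.5,0],[1.5,-1.5,0],[1.5,-1.5,0],[1.5,-1.5,0],[1.5,-1.5,0],[1.5,-1.5,0]],"spin":[0,0,0,7,14,21,28,35,42,49]}' -0.4 60
python3 -m jog '{"travel":[[0,0,0],[0,0,0],[0,0,0],[0,0,0],[0,0,0],[0,0,0],[0,0,0],[0,0,0],[0,0,0],[0,0,0]],"spin":[7,14,21,28,35,42,49,53,53,53]}' -0.4 60
python3 - <<'E'
from bench import sensors,cams
import cv2
p=cams.snapshot("wrist");cv2.imwrite("pics/wrist20.png",p["img"])
s=sensors.sense();print(s["position"],s["q"])
E
```

```text
t: 36.73
position: [534.8, -39.4, 163.3]
ee_rot: [3.099, -0.065, 0.725]
ft_force: [0.9, 0.1, -1.0]
finger_gap: 0.702
t: 37.57
position: [535.0, -39.6, 163.3]
ee_rot: [3.099, -0.066, 1.641]
ft_force: [-1.1, 0.2, -0.0]
finger_gap: 0.701
[535.0717701  -39.53857598 163.42225006] [ 0.35432219  0.37990232 -0.43322567  1.87007604  0.11568895  0.88523103
 -0.0510088 ]
```

View pics/wrist20.png

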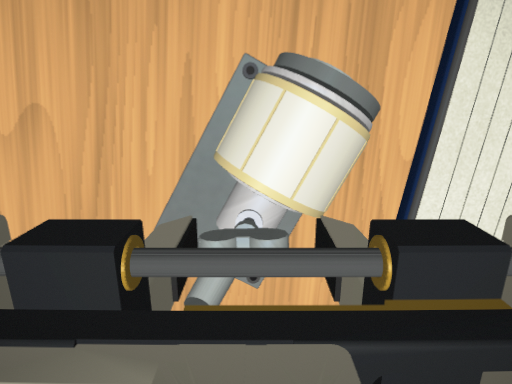

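Run:
```python
from bench import sensors,cams
from h import *
from scipy.spatial.transform import Rotation as Ro
W=cams.snapshot("wrist");p=cams.snapshot("side")
i=p["img"][140:240,255:335];cv2.imwrite(f"pics/side20z.png",cv2.resize(i,None,fx=6,fy=6,interpolation=cv2.INTER_CUBIC))
i=W["img"][200:300,150:350];cv2.imwrite(f"pics/w20z.png",cv2.resize(i,None,fx=4,fy=4,interpolation=cv2.INTER_CUBIC))
# wing ends top (z~184)
for u in((199,238),(288,238),(243.5,238)):print(onz(W,u,184))
def R(a):return np.array([[np.cos(a),-np.sin(a),0],[np.sin(a),np.cos(a),0],[0,0,1]])
def g(c):
    v=(*c[:2],np.radians(-25.1));return lambda P:R(v[2])@np.array(P,float)+np.array([v[0],v[1],0])
w=g((536.5,-36.5))
for th in(-.1,0,.1):print(th,proj(W,w((-69*np.sin(th),-5.5,115+69*np.cos(th)))))
print("hole",proj(W,w((0,-5.5,135))),"corner",proj(W,w((-65,105,10))),"end",proj(W,w((0,-86.5,115))))
s=sensors.sense();M=Ro.from_euler('xyz',s["ee_rot"]).as_matrix();z=M[:,2]
print("jaw mid at wing",proj(W,s["position"]-z*12),proj(W,s["position"]-z*20))
```

```text
[507.24333907 -35.31178825 184.        ]
[549.6222281  -33.14612271 184.        ]
[528.30035517 -34.22518988 184.        ]
-0.1 [[267.10240824 258.71412489]]
0 [[254.75120303 252.80190868]]
0.1 [[242.18844625 246.22970194]]
hole [[251.64187159 221.53905847]] corner [[243.72122574  51.33394505]] end [[198.03122384 305.66942069]]
jaw mid at wing [[255.18762477 243.88105173]] [[255.16430289 251.14067495]]
```

View pics/side20z.png

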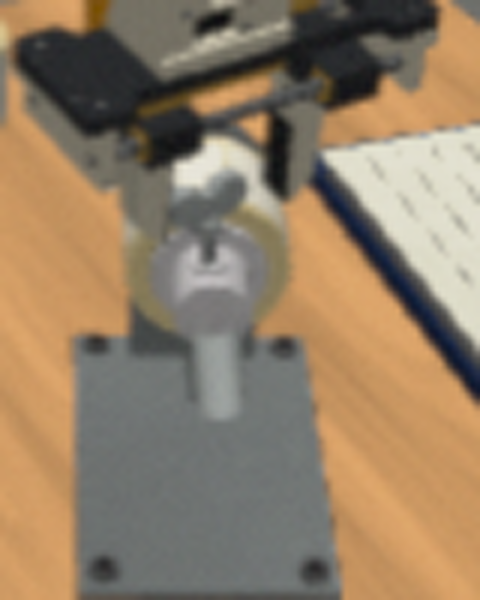

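View pics/w20z.png

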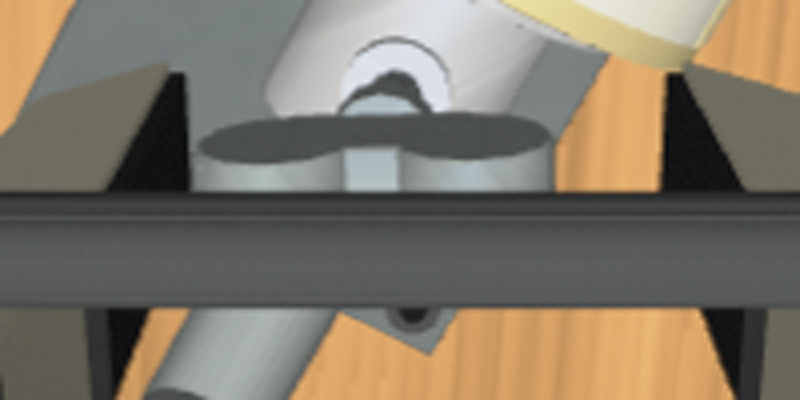

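Side (289.5,173) and wrist (243,238) both show the guide has crept to about +0.09 rad, which could itself make the screw stop early. Closing end to end, centred over the axis, brings it upright again; then I'll tighten.

```bash
q(){ python3 -c "
from bench import sensors
s=sensors.sense();print(s['wrist_torque'],s['ee_rot'][2],s['finger_gap'])"; }
python3 -m jog '{"travel":[[-0.4,-1,0],[-0.4,-1.5,0],[-0.4,-1.5,0],[-0.4,-1.5,0],[-0.4,-1.5,0],[-0.4,-1.5,0],[-0.4,-1.5,0],[0,-0.5,0],[0,-0.5,0],[0,-0.5,0]],"spin":[0,0,0,0,0,0,0,0,0,0]}' 1 60; q
python3 -m jog '{"travel":[[0,0,0],[0,0,0],[0,0,0],[0,0,0],[0,0,0],[0,0,0],[0,0,0],[0,0,0],[0,0,0],[0,0,0]],"spin":[-2,-4,-6,-8,-10,-12,-12,-12,-12,-12]}' 1 60; q
python3 - <<'E'
from bench import sensors,cams
import cv2
p=cams.snapshot("wrist");cv2.imwrite("pics/wrist21.png",p["img"])
E
```

```text
t: 38.55
position: [534.5, -41.1, 163.5]
ee_rot: [3.1, -0.065, 1.643]
ft_force: [-5.7, -3.4, 3.8]
finger_gap: 0.478
[-1.09152862  1.48127863  0.11167529] 1.643221165588517 0.4781204047439367
t: 39.38
position: [535.9, -40.2, 163.8]
ee_rot: [3.097, -0.066, 1.435]
ft_force: [1.8, -2.8, -2.2]
finger_gap: 0.444
[-0.74145172 -0.45967613 -0.12567842] 1.435089256024772 0.44362277095487396
```

View pics/wrist21.png

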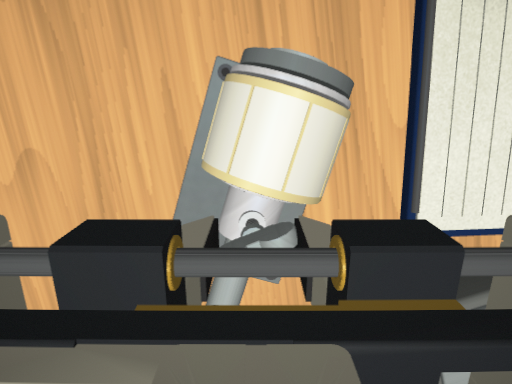

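```bash
q(){ python3 -c "
from bench import sensors
s=sensors.sense();print(s['wrist_torque'],s['ee_rot'][2],s['finger_gap'])"; }
python3 -m jog '{"travel":[[0,0,0],[0,0,0],[0,-0.5,0],[0,-0.5,0],[0,-0.5,0],[0,-0.5,0],[0,-0.5,0],[0,-0.5,0],[0,-0.5,0],[0,-0.5,0]],"spin":[0,-7,-14,-21,-28,-35,-42,-49,-56,-63]}' -0.4 60
python3 - <<'E'
from bench import cams
import cv2
p=cams.snapshot("wrist");cv2.imwrite("pics/wrist22.png",p["img"])
p=cams.snapshot("side");i=p["img"][140:240,255:335];cv2.imwrite(f"pics/side22z.png",cv2.resize(i,None,fx=6,fy=6,interpolation=cv2.INTER_CUBIC))
E
```

```text
t: 40.27
position: [535.1, -39.7, 163.8]
ee_rot: [3.099, -0.066, 0.33]
ft_force: [0.3, 1.6, 0.8]
finger_gap: 0.698
```

View pics/wrist22.png

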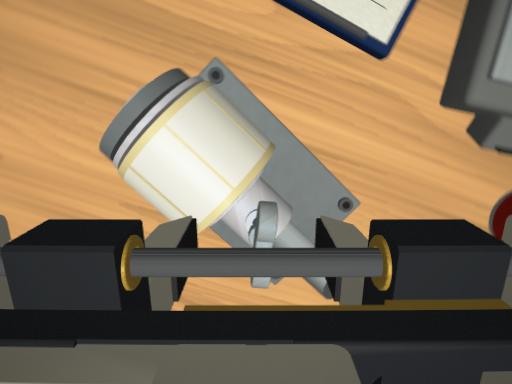

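View pics/side22z.png

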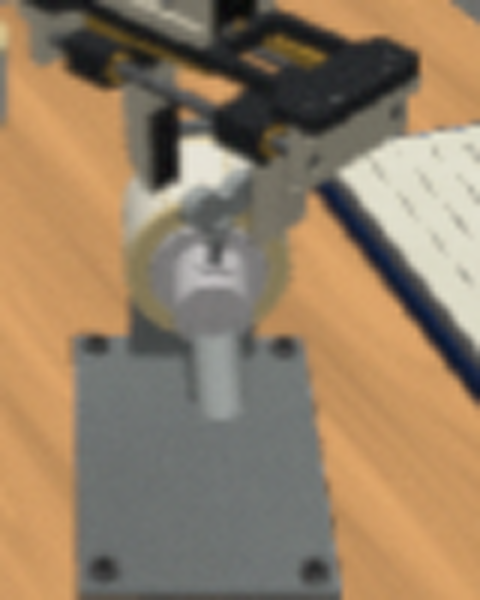

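```bash
q(){ python3 -c "
from bench import sensors
s=sensors.sense();print(s['wrist_torque'],s['ee_rot'][2],s['finger_gap'])"; }
python3 -m jog '{"travel":[[0,0,0],[0,0,0],[0,0,0],[0,0,0],[0,0,0],[0,0,0],[0,0,0],[0,1,0],[0,1,0],[0,1,0]],"spin":[-4,-7,-7,-7,-7,-7,-7,-10,-13,-13]}' 1 60;q
python3 -m jog '{"travel":[[0,0,0],[0,0,0],[0,0,0],[0,0,0],[0,0,0],[0,0,0],[0,0,0],[0,0,0],[0,0,0],[0,0,0]],"spin":[-3,-6,-9,-12,-15,-18,-18,-18,-18,-18]}' 1 60;q
python3 - <<'E'
from bench import cams
import cv2
p=cams.snapshot("wrist");cv2.imwrite("pics/wrist23.png",p["img"])
E
```

```text
t: 41.2
position: [535.0, -41.2, 164.0]
ee_rot: [3.096, -0.065, 0.105]
ft_force: [-2.3, -5.0, 5.1]
finger_gap: 0.093
[-0.96221418  0.6792949  -0.10217433] 0.10473527768439528 0.09316891732226797
t: 42.03
position: [534.3, -40.8, 163.9]
ee_rot: [3.095, -0.064, -0.203]
ft_force: [-5.5, -4.5, 6.8]
finger_gap: 0.121
[-0.81054227  1.40761495  1.57606249] -0.2025603947523109 0.1214619953566423
```

View pics/wrist23.png

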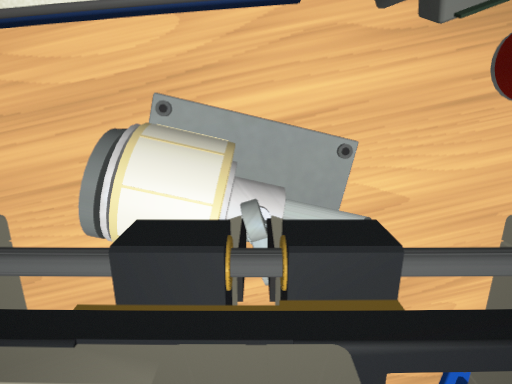

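```bash
python3 -m jog '{"travel":[[0,0,0],[0,0,0],[0,0,0],[0,0,0],[0,0,10],[0,0,30],[0,0,60],[0,0,90],[0,0,120],[0,0,120]],"spin":[0,0,0,0,0,0,0,0,0,0]}' 0.1 60
python3 - <<'E'
from bench import cams,sensors
from h import *
W=cams.snapshot("wrist");cv2.imwrite("pics/wrist24.png",cv2.resize(W["img"][90:260,100:350],None,fx=3,fy=3,interpolation=cv2.INTER_CUBIC))
p=cams.snapshot("side");i=p["img"][140:240,255:335];cv2.imwrite(f"pics/side24z.png",cv2.resize(i,None,fx=6,fy=6,interpolation=cv2.INTER_CUBIC))
def R(a):return np.array([[np.cos(a),-np.sin(a),0],[np.sin(a),np.cos(a),0],[0,0,1]])
v=(536.5,-36.5,np.radians(-25.1))
w=lambda P:R(v[2])@np.array(P,float)+np.array([v[0],v[1],0])
z=lambda P:np.round((proj(W,w(P))[0]-(100,90))*3,0)
print("corners",z((65,-105,10)),z((-65,105,10)),z((-65,-105,10)),z((65,105,10)))
for th in(-.1,0,.1):print(th,"wing top",z((-69*np.sin(th),-5.5,115+69*np.cos(th))))
print("hole",z((0,-5.5,135)),sensors.sense()["t"])
E
```

```text
t: 42.92
position: [538.3, -39.4, 290.5]
ee_rot: [3.101, -0.075, -0.206]
ft_force: [1.2, -0.7, 0.8]
finger_gap: 0.452
corners [687. 153.] [196. 320.] [617. 411.] [246.  48.]
-0.1 wing top [469. 299.]
0 wing top [464. 322.]
0.1 wing top [459. 344.]
hole [459. 290.] 43.0167
```

View pics/wrist24.png

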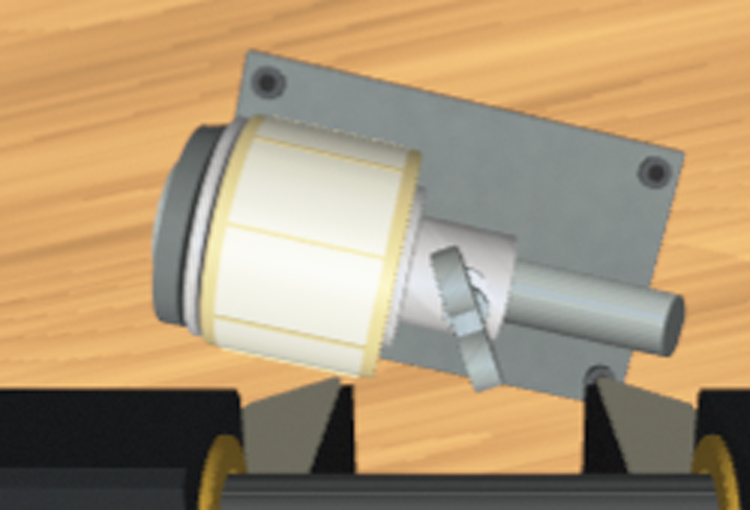

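View pics/side24z.png

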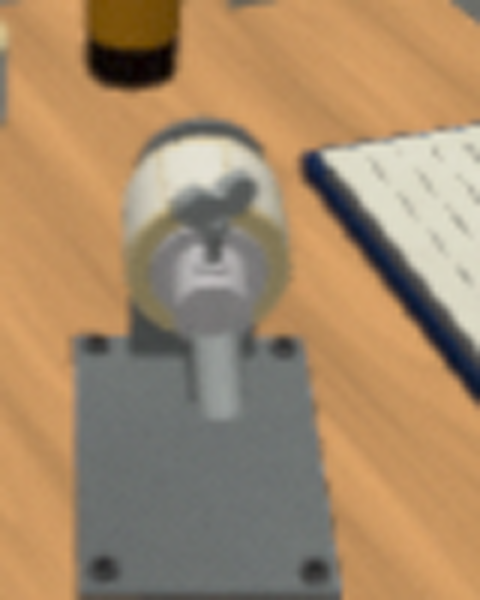

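```bash
python3 -c "
from bench import manip,sensors
print(manip.sign_off(),sensors.sense()['t'],sensors.sense()['ft_force'])"
```

```text
the job is handed in; nothing more can be done
the job is handed in; nothing more can be done
```

I slid the guide of the grey unwinder up against the roll, turned its wing screw upright and tightened it clockwise to its stop. I then let go, lifted clear and handed in at about 43 s.

**Last checks**
- **Position:** the side and wrist views both put the wing screw within about 0.02 rad of upright. The disc looks flush with the roll, though under about 1 mm of gap can't be ruled out. I was pressing it onto the roll just before release.
- **Tightness:** the screw held still at the same angle against 1.2–1.6 N m in each flat-grip attempt, including with the guide upright. The screw's angle can't be read directly, so I took that stop as fully tight.

**What disagreed or went wrong**
- **Guide not clamped:** after the first tightening, a test pull of about 1–2 N moved the guide 3 mm. I loosened the screw a little, pressed the guide back onto the roll and retightened. The pull test was not repeated after the final tightening.
- **Guide crept:** it moved to about +0.09 rad during my checks, and I set it upright again before the last tightening.
- **Joint 7 at its stop:** an early turn the wrong way drove joint 7 to the end of its range (it read 2.741, against the stated 2.74). It left the tool tilted by about 4° for the rest of the job. Nothing was touched.
- **Other items:** the nearby things were in place in the pictures I looked at. I did not check each one at the end.

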